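# Wind out the sun shade on the budgie cage and park the crank

## Robot

A 6-joint arm with a two-finger parallel gripper is mounted at the origin on the work surface. World frame = base frame: x ahead of the robot, y to its left, z up, the work surface at z = 0. Lengths are in m, angles in rad, forces in N, time in s.
With the tool pointing down it reaches from about 0.4 to 0.825 m from the base axis. Payload 7 kg.
Tool frame: the origin (TCP) lies at the very end of the fingers, on their centre line; the grasp point (between the pads) lies r.grip_point_offset behind it (r.grip_point_offset is the distance from the TCP to the grasp point, in m); z points along the fingers, y is the line along which they close (so a half turn about z gives the same grasp; the last joint's range is limited). The gripper opens to 88 mm and grips with 3 to 60 N. Pads are 19 mm wide; open, the fingers measure 130 mm over their backs; the gripper's body (78 mm by 193 mm) begins 47 mm behind the grasp point.
Start: joints at [-0.828, 0.359, 0.012, 0, -1.224, -0.288], TCP at [0.296, -0.606, 0.227] pointing down, gripper open.
Joint ranges: [-3.07, 3.07], [-1.43, 2.12], [-1.02, 1.25], [-3.03, 1.67], [-3.05, -0], [-3.03, 3.03]. Speed limits (rad/s): [2.39, 2.39, 3.01, 3.14, 3.14, 3.14].

## Interface

Orientations are given as a 3x3 rotation matrix whose columns are the frame's x, y, z axes.
In Python, from plant import r gives the robot as it stands.
- The arm moves only by the tool step_arm, never from a script. Its argument "targets" is a list of rows, each a list of 3 entries, a list of its own where there are three numbers: the finger opening in mm, from 0 to 87.6, then the shift along the tool's x, y, z in mm, then the turn, a rotation vector about the tool's x, y, z in rad. In form: [[hand, [x, y, z], [ax, ay, az]], ...]. A call has 1 to 5 rows; each row is the pose to reach, as a shift and turn from the pose commanded when the call began, along the tool's axes at that moment; what a row does not reach only later rows make up. A row lasts 1/10 s, in which the tool goes at most 50 mm and 8.59 degrees, less where a joint would pass 70% of its speed; a pose out of reach is approached as far as the arm can. A call with a gripper value outside its range is refused whole. The fingers move at their own pace and stop on an object; "newtons" is the grip in N (left out, the last holds). Time passes only in rows, so rows that repeat a pose let the fingers close. It gives the time, the measured TCP pose, the force, the opening and the grip force at its end, in the units of the state.
- r.get_obs(): the state, without advancing time (a new reading comes with each control period).
- r.capture(name): name is "scene" or "top" or "wrist"; returns (picture, depth): 400x640x3 uint8, blue, green, red; 400x640 float32, m along the optical axis (not along the pixel's ray), 0 where there is no reading.
- r.camera_params(name): a dict with "mtx" (3x3 intrinsics, pixels), "position" and "orientation" of the camera in the world. Camera axes: x right, y down, z forward; pixel columns grow to the right and rows downward; lengths in m; the calibration is good to about 2 mm. A picture is of the moment at which its call begins: read the wrist's pose just before it. camera_params takes no time and is no camera call; for the wrist camera it gives the pose at the moment of the call.
- r.hand_in(): hands the job in; it is judged then, once.
The state is a dict: "clock": time; "qpos": joint angles; "qd": joint speeds; "tau": joint torques, N m; "tool_pos": TCP position; "tool_rot": TCP orientation; "contact_force": force on the tool from outside, world axes, zero at the start; "ft_torque": the same for the moment, N m; "finger_gap": finger opening in m; "grip_force": force on a finger pad.
Only numpy, scipy, OpenCV 4.12 (cv2) and the standard library are available. Lean on these libraries where they do the work, as an engineer would, in place of code of your own. Each camera call takes 0.05 s, during which the arm holds its last target. There are 200 camera calls.

## Task

Take the loose crank from the steel tray, fit it fully home on the brass square drive of the winder beside the budgie cage and turn it clockwise (looking onto the drive) until the turquoise sun shade on the cage roof is run out to its stop. Then lift the crank off and press its foot straight down into the orange spring clip until it snaps home flat on the wooden board, without ramming it, and let go. Work the shade and the drive with the crank only, without pressing on the cage or winder with the robot itself, and leave the canister, perch, bath tub and chew toy where they stand.

Things in the scene. Friction and masses are not known exactly. Their poses are not given: they have to be found in the camera images.
- drive_seat (a point): Foot of the square drive: centre of the flat dark collar (diameter 44 mm) on which the crank sits, about 115 mm above the table. z: out along the shaft, 30 degrees from vertical, leaning to +y of cage (away from the cage); x, y: square to the shaft's flats, turning with it. The brass shaft rises 27 mm above this point: 14 mm square for 24 mm, then a 10 mm square tip 3 mm high.
- drive_angle (a joint): Angle of the square drive, rad: 0 = sun shade on the cage roof drawn back over its blue half, 9.42 = run out to the white front bar (hard stop, 120 mm; 12.7 mm per rad); starts between 0 and 1.9. Grows clockwise seen looking down onto the shaft's end (about minus z of drive_seat). Stays where it is left (friction 0.12 N m).
- hub_center (a point): Centre of the loose crank's hub, half-way up (30 mm above its underside). z: up the hub, away from the socket; x: along the arm to the handle. Hub: red square block 28 x 28 mm, 60 mm high, sides square to x and y; best gripped 42 to 46 mm above its underside. The crank starts flat on the tray, any way round.
- hub_foot (a point): Centre of the underside of the crank's hub (mouth of the socket); axes as hub_center.
- handle_center (a point): Centre of the crank's upright black handle, 70 mm from the hub axis, 34 mm above the underside; axes as hub_center. A sleeve of diameter 22 mm, length 44 mm (12 to 56 mm above the underside) that spins freely on its own axis, so it can be gripped firmly while it is carried round.
- crank: The loose crank, about 290 g; origin and axes as hub_foot. Under the red hub a steel foot flange 35 x 35 mm, 8 mm high; in its underside a square socket 16.4 mm wide, 31 mm deep, sides square to x and y. Flat steel arm 16 mm wide, 8 mm thick, flush with the underside, to x = 82 mm.
- clip_floor (a point): Centre of the parking clip: top of its board, between two orange spring jaws at plus and minus y, z up. Jaws 24 mm long along x, 22 mm high, 30 mm apart at the narrowest, 40 mm at the lead-in on top. The crank's foot flange, pressed straight down, spreads them (peak 6 to 12 N), snaps under them and rests flat on the board, the arm along plus or minus x.
- clip: The parking clip, fixed: wooden board 110 x 100 x 6 mm with the two orange jaws. Origin under its centre, on the table; axes as clip_floor.
- tray: Square stainless tray 200 x 200 mm, rim 14 mm high, floor 2 mm thick; origin under its centre. Fixed.
- cage: Budgie cage with winder, fixed. Origin on the table below the foot of the drive. Cage: x -155 to 155, y -460 to -130 mm in this frame, 320 mm high with the shade. Beside it the winder console: white head 120 (x) x 150 mm, sloped 30 degrees, centred above the origin, face 105 mm up, rising to the cage.
- canister: Bystander: closed aluminium canister with twist cap, diameter 64 mm, 150 mm high; origin at the centre of its base.
- perch: Bystander: wooden block perch, block 70 x 70 x 35 mm, post and 100 mm cross bar along y, 139 mm high; origin at the centre of its base.
- tub: Bystander: turquoise bath tub 110 x 150 mm, 50 mm high; origin at the centre of its base.
- chew_toy: Bystander: orange and yellow silicone chew toy 56 x 34 x 22 mm; origin at the centre of its underside.
There are look-alikes about, which are no part of the job. What is meant by the crank is not green, and is the larger of those in its own colour.

How it is judged:
On the way, in this order (a step that is already met when the one before it is completed fails the run):
1. the crank sits fully home on the square drive (distance between hub_foot and drive_seat below 0.008 m and angle between the z axis of hub_foot and the z axis of drive_seat, either way round below 0.2 rad), for 0.2 s.
2. with the crank on the drive, the shade is run out to its stop (within 8 mm) (distance between hub_foot and drive_seat below 0.015 m and value of joint drive_angle above 8.8 rad), for 0.1 s.
3. the crank is lifted off the drive (distance between hub_foot and drive_seat above 0.06 m), for 0.1 s.
At the end, for the whole second after the job is handed in: The shade is run out to within 8 mm of its stop, and the crank rests snapped into the clip: its underside within 3 mm of the board, hub within 8 mm of the clip's centre, upright within 0.08 rad, at rest and released (value of joint drive_angle above 8.8 rad and z of hub_foot in the frame of clip_floor below 0.003 m and horizontal distance between hub_foot and clip_floor below 0.008 m and angle between hub_foot's own z axis and vertical below 0.08 rad and linear speed of crank below 0.02 m/s); the robot touches nothing.
It fails at once if a bystander (canister, perch, tub or chew toy) is pushed aside by more than 20 mm (distance of any of canister, perch, tub, chew_toy from where it was at the start of the episode above 0.02 m).
It fails at once if a bystander is knocked over (angle between any of canister, perch, tub, chew_toy's own z axis and vertical above 0.35 rad).
It fails at once if the robot itself presses on the cage, its winder, its drive or its shade (over 8 N) (contact force between any of the fingers, the arm and cage above 8 N).
It fails at once if the crank is rammed into the clip (over 60 N) (contact force between crank and clip above 60 N).
It also fails if it takes over 72 s, if anything falls off the work surface, if the arm or the gripper's body presses on something with over 40 N, if the wrist force passes 120 N, or if a joint passes its speed limit or range.

## Working session

There is one attempt and no reset: what is moved stays moved. The work goes in short steps, Python scripts to look and compute and a tool call to move; the robot and the scene stay as the last step left them, time stands still between calls to the robot, and variables do not carry over. Pictures are saved under pics/ and viewed, at most 10 in all, crops included, and the job is handed in when it is done.

Besides the shell and the picture viewer there is one more tool, called after "Call:" in YAML: its name, and indented under it one key for each argument. step_arm: Moves the arm, as the interface text tells. Its arguments: {"type":"object","properties":{"targets":{"type":"array"},"newtons":{"type":"number"}},"required":["targets"]}

```bash
mkdir -p pics; ls; python3 - <<'E'
from plant import r
import cv2,numpy as np
o=r.get_obs();print(o['clock'],o['tool_pos'],o['tool_rot'],r.grip_point_offset)
for n in("scene","top"):
    p,d=r.capture(n);cv2.imwrite(f"pics/{n}0.png",p);np.savez(f"pics/{n}0.npz",p=p,d=d)
    c=r.camera_params(n);print(n,c)
E
```

```text
pics
0.0 [ 0.29626734 -0.60596471  0.22562717] [[-8.98381448e-01 -4.39215237e-01 -8.65596609e-04]
 [-4.39216061e-01  8.98380362e-01  1.40611630e-03]
 [ 1.60047291e-04  1.64341273e-03 -9.99998637e-01]] 0.0188
scene {'mtx': array([[372.83727459,   0.        , 318.15647637],
       [  0.        , 372.83727459, 195.42888029],
       [  0.        ,   0.        ,   1.        ]]), 'position': array([1.0085482 , 0.38434135, 0.97815002]), 'orientation': array([[-4.84363175e-01,  7.49635334e-01, -4.51042327e-01],
       [ 8.74866992e-01,  4.15175181e-01, -2.49474078e-01],
       [ 2.46996038e-04, -5.15438101e-01, -8.56926778e-01]])}
top {'mtx': array([[449.69102838,   0.        , 311.19876433],
       [  0.        , 449.69102838, 206.54930761],
       [  0.        ,   0.        ,   1.        ]]), 'position': array([0.42063138, 0.12193876, 1.20362022]), 'orientation': array([[-0.01715238, -0.99598713,  0.08783756],
       [-0.99985123,  0.01692632, -0.00331791],
       [ 0.00181783, -0.0878814 , -0.99612929]])}
```

View pics/scene0.png

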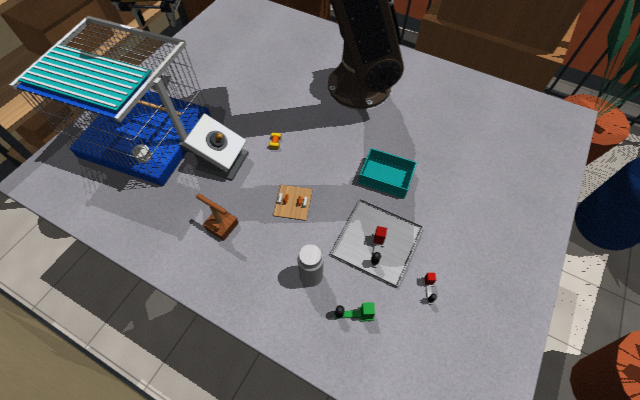

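View pics/top0.png

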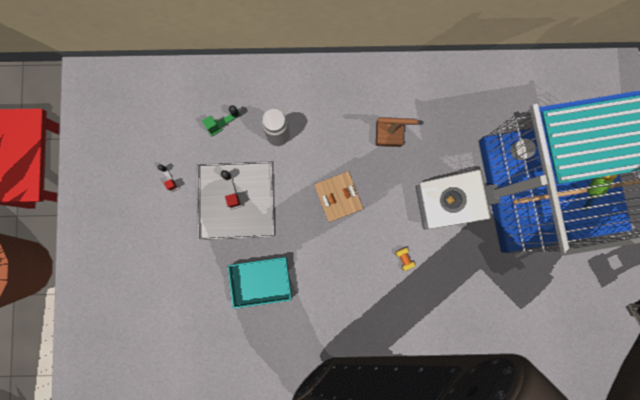

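```bash
cat > h.py <<'E'
import numpy as np,cv2
from plant import r
def pts(n,d,u,v,c=None):
    c=c or r.camera_params(n);K=c['mtx'];z=d[v,u]
    q=np.stack([(u-K[0,2])/K[0,0]*z,(v-K[1,2])/K[1,1]*z,z],-1)
    return q@c['orientation'].T+c['position']
def ray(n,uv,z,c=None):
    c=c or r.camera_params(n);K=c['mtx']
    w=c['orientation']@np.array([(uv[0]-K[0,2])/K[0,0],(uv[1]-K[1,2])/K[1,1],1])
    return c['position']+w*(z-c['position'][2])/w[2]
def blobs(m,amin=8):
    k,l,s,c=cv2.connectedComponentsWithStats(m.astype(np.uint8))
    return [(l==i) for i in range(1,k) if s[i,4]>=amin]
E
python3 - <<'E'
from h import *
np.set_printoptions(precision=4,suppress=True)
for n in("top","scene"):
    f=np.load(f"pics/{n}0.npz");p,d=f['p'],f['d']
    hsv=cv2.cvtColor(p,cv2.COLOR_BGR2HSV);H,S,V=[hsv[...,i].astype(int) for i in range(3)]
    M={'red':((H<6)|(H>174))&(S>170)&(V>90),'orange':(H>=6)&(H<22)&(S>150)&(V>110),'black':(V<45),'wood':(H>8)&(H<22)&(S>70)&(V>120),'white':(S<30)&(V>185)}
    for k,m in M.items():
        for b in blobs(m,12):
            v,u=np.nonzero(b)
            if len(u)>6000: continue
            P=pts(n,d,u,v);P=P[d[v,u]>0]
            if len(P)<5: continue
            c=np.median(P,0)
            if not(0.2<c[0]<1 and -.6<c[1]<.6 and c[2]<.25 and c[2]>-.02):continue
            top=P[:,2]>np.percentile(P[:,2],95)-.006
            rr=cv2.minAreaRect((P[top][:,:2]*1000).astype(np.float32))
            print(n,k,len(u),'px',u.mean().round(1),v.mean().round(1),'med',c,'ztop',np.percentile(P[:,2],95).round(4),'topmean',P[top].mean(0),'rect',np.round(rr[0]),np.round(rr[1]),round(rr[2],1))
f=np.load("pics/top0.npz");g=np.load("pics/scene0.npz")
a=[cv2.resize(f['p'][150:250,400:500],(400,400),interpolation=2),cv2.resize(f['p'][150:250,290:390],(400,400),interpolation=2)]
cv2.imwrite("pics/z1.png",np.hstack(a))
E
```

```text
top red 55 px 169.0 184.0 med [0.5876 0.4855 0.0452] ztop 0.049 topmean [0.5872 0.4856 0.0462] rect [587. 485.] [17. 18.] 16.6
top red 104 px 231.8 199.8 med [0.5413 0.3202 0.0634] ztop 0.0666 topmean [0.5424 0.3204 0.0639] rect [542. 321.] [24. 26.] 16.8
top orange 34 px 345.8 192.9 med [0.5593 0.0258 0.0238] ztop 0.0305 topmean [0.5607 0.026  0.028 ] rect [560.  25.] [22.  5.] 31.2
top orange 27 px 331.0 198.5 med [0.5441 0.0655 0.0257] ztop 0.0294 topmean [0.545  0.0642 0.027 ] rect [545.  65.] [23.  5.] 21.8
top orange 93 px 405.2 259.3 med [ 0.383  -0.1246  0.0224] ztop 0.0253 topmean [ 0.3829 -0.1258  0.0228] rect [ 382. -124.] [33. 22.] 27.5
top black 43 px 235.0 112.6 med [0.7737 0.314  0.047 ] ztop 0.0597 topmean [0.7753 0.3164 0.0577] rect [776. 316.] [ 6. 14.] 33.8
top black 18 px 163.3 168.4 med [0.6308 0.5053 0.0361] ztop 0.0427 topmean [0.6313 0.5052 0.0405] rect [631. 505.] [5. 8.] 81.1
top black 25 px 227.5 175.9 med [0.6053 0.3327 0.0508] ztop 0.0612 topmean [0.6077 0.3334 0.0588] rect [607. 334.] [ 7. 13.] 78.8
top wood 558 px 391.2 129.7 med [ 0.717  -0.0859  0.037
[... 6387 characters left out ...]
.0005] rect [596. 255.] [37.  9.] 88.6
scene white 342 px 310.0 254.2 med [0.7235 0.2049 0.1484] ztop 0.1505 topmean [0.7234 0.2044 0.1484] rect [724. 205.] [50. 48.] 28.9
scene white 128 px 358.4 252.3 med [0.6027 0.2927 0.0006] ztop 0.0033 topmean [0.6025 0.2884 0.0006] rect [601. 276.] [29. 91.] 4.3
scene white 145 px 348.8 258.4 med [0.6317 0.2747 0.0005] ztop 0.0038 topmean [0.6313 0.2729 0.001 ] rect [632. 273.] [26. 85.] 8.0
scene white 218 px 392.0 273.2 med [0.6135 0.3966 0.0004] ztop 0.0039 topmean [0.613  0.3948 0.001 ] rect [615. 396.] [49. 63.] 26.6
scene white 33 px 369.7 270.0 med [0.6337 0.3375 0.    ] ztop 0.0071 topmean [0.6363 0.3381 0.0035] rect [635. 341.] [11. 27.] 12.4
```

View pics/z1.png

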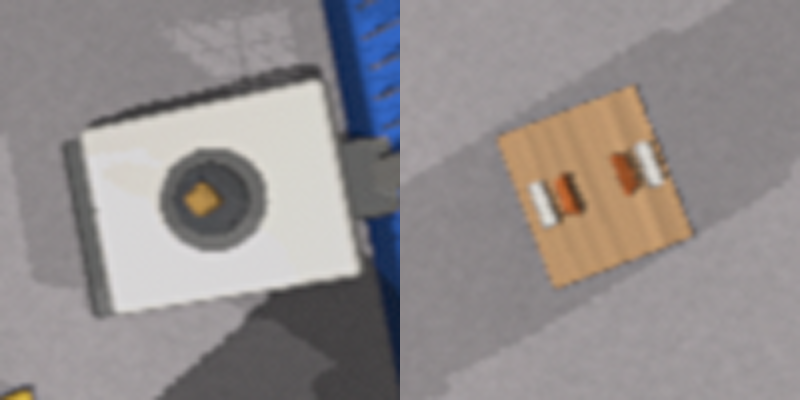

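Top view: the crank is in the tray with its hub at (232,200) and handle at (227,175). The clip is at (338,197), and the brass drive is at (450,199), turned roughly 30° in the picture. First I raise the hand clear of the cage and check where the wrist camera sits.

Call:
step_arm:
  targets:
    - [87.6,[0,0,-50],[0,0,0]]
    - [87.6,[0,0,-100],[0,0,0.09]]
    - [87.6,[0,0,-130],[0,0,0.18]]

```text
clock: 0.4
tool_pos: [0.2965, -0.6071, 0.3606]
tool_rot: [[-0.963, -0.268, 0.001], [-0.268, 0.963, -0.003], [-0.001, -0.004, -1.0]]
contact_force: [0.1, -1.6, 1.1]
finger_gap: 0.0877
grip_force: 0.0
```

```bash
cat >> h.py <<'E'
from scipy.spatial.transform import Rotation as Ro
np.set_printoptions(precision=4,suppress=True)
A=np.radians(8.7)
CY=np.array([-np.sin(A),np.cos(A),0]);CX=np.array([np.cos(A),np.sin(A),0])
N=CY*.5+np.array([0,0,.75**.5])
SEAT=np.array([.5275,-.2263,.115])
def rel(pos,R=None):
    "shift mm and rotvec in present tool axes to reach world pose"
    o=r.get_obs();T=np.array(o['tool_rot']);R=T if R is None else R
    s=T.T@(np.asarray(pos)-o['tool_pos'])*1000
    return s.round(1),Ro.from_matrix(T.T@R).as_rotvec().round(3)
def toolR(z,y):
    z=z/np.linalg.norm(z);y=y-z*(y@z);y/=np.linalg.norm(y)
    return np.stack([np.cross(y,z),y,z],1)
E
python3 - <<'E'
from h import *
o=r.get_obs();print(o['clock'],o['tool_pos'],o['tool_rot'],o['qpos'])
c=r.camera_params('wrist');T=o['tool_rot']
print(c['mtx'],T.T@(c['position']-o['tool_pos']),T.T@c['orientation'])
print(rel(SEAT+N*.2))
E
```

```text
0.4 [ 0.2965 -0.6071  0.3606] [[-0.9634 -0.268   0.0015]
 [-0.268   0.9634 -0.0034]
 [-0.0005 -0.0037 -1.    ]] [-0.8279  0.3107  0.239   0.0012 -1.4956 -0.4716]
[[298.3068   0.     318.9115]
 [  0.     298.3068 203.7033]
 [  0.       0.       1.    ]] [ 0.0802  0.0013 -0.1571] [[ 0.0001 -0.9555 -0.2949]
 [ 1.      0.0002 -0.0003]
 [ 0.0004 -0.2949  0.9555]]
(array([-336.5,  404.5,   71.1]), array([0., 0., 0.]))
```

```bash
python3 - <<'E'
from h import *
R=toolR(-N,-CX)
print(rel([.46,-.12,.37],R)); print(rel(SEAT+N*.15,R))
E
```

```text
(array([-288.1,  425.4,  -10.8]), array([ 0.376,  0.425, -1.416]))
(array([-333.5,  379.8,  114.5]), array([ 0.376,  0.425, -1.416]))
```

Call:
step_arm:
  targets:
    - [87.6,[-28,42,-1],[0,0,0]]
    - [87.6,[-56,84,-2],[0.04,0.04,-0.14]]
    - [87.6,[-84,126,-3],[0.08,0.09,-0.29]]
    - [87.6,[-112,168,-4],[0.12,0.13,-0.43]]
    - [87.6,[-140,210,-5],[0.15,0.17,-0.57]]

```text
clock: 0.9
tool_pos: [0.3735, -0.3669, 0.3613]
tool_rot: [[-0.661, -0.747, -0.062], [-0.723, 0.658, -0.211], [0.198, -0.094, -0.976]]
contact_force: [1.7, 0.3, 0.7]
finger_gap: 0.0876
grip_force: 0.0
```

```bash
python3 - <<'E'
from h import *
R=toolR(-N,-CX)
print(rel([.46,-.12,.37],R)); print(rel(SEAT+N*.15,R))
o=r.get_obs();print(o['tool_pos'],o['qpos'])
E
```

```text
(array([-234.1,   96.8,  -65.8]), array([ 0.227,  0.261, -0.85 ]))
(array([-272.8,   45.5,   59.5]), array([ 0.227,  0.261, -0.85 ]))
[ 0.3735 -0.3669  0.3613] [-0.2351 -0.0121 -0.2563  0.227  -1.3441 -0.5491]
```

Call:
step_arm:
  targets:
    - [87.6,[-45,18,-13],[0.034,0.039,-0.127]]
    - [87.6,[-90,36,-26],[0.068,0.078,-0.255]]
    - [87.6,[-135,50,-30],[0.102,0.117,-0.382]]
    - [87.6,[-180,60,-30],[0.136,0.157,-0.51]]
    - [87.6,[-225,60,-15],[0.17,0.196,-0.637]]

```text
clock: 1.4
tool_pos: [0.4809, -0.1611, 0.3279]
tool_rot: [[-0.078, -0.997, 0.022], [-0.897, 0.061, -0.438], [0.436, -0.054, -0.899]]
contact_force: [0.5, -1.5, 0.6]
finger_gap: 0.0877
grip_force: 0.0
```

```bash
python3 - <<'E'
from h import *
R=toolR(-N,-CX)
print(rel(SEAT+N*.15,R))
o=r.get_obs();print(o['tool_pos'],o['qpos'])
E
```

```text
(array([-46.9, -30.2,  71.5]), array([ 0.052,  0.066, -0.213]))
[ 0.4809 -0.1611  0.3279] [ 0.3847 -0.0198 -0.4816  0.445  -1.2964 -0.6212]
```

Call:
step_arm:
  targets:
    - [87.6,[-23,-15,35],[0.026,0.033,-0.106]]
    - [87.6,[-47,-30,71.5],[0.052,0.066,-0.213]]
    - [87.6,[-47,-30,71.5],[0.052,0.066,-0.213]]
    - [87.6,[-47,-30,71.5],[0.052,0.066,-0.213]]

```text
clock: 1.8
tool_pos: [0.514, -0.1551, 0.243]
tool_rot: [[0.126, -0.99, 0.066], [-0.857, -0.142, -0.495], [0.499, 0.006, -0.866]]
contact_force: [0.3, -0.9, 0.4]
finger_gap: 0.0877
grip_force: 0.0
```

```bash
python3 - <<'E'
from h import *
c=r.camera_params('wrist');o=r.get_obs();print(o['tool_pos'],o['qpos'],rel(SEAT+N*.15,toolR(-N,-CX)))
p,d=r.capture('wrist');np.savez('pics/w1.npz',p=p,d=d,**c);cv2.imwrite('pics/w1.png',p)
K=c['mtx']
def pr(P):
    q=c['orientation'].T@(P-c['position']);return (K@(q/q[2]))[:2]
print('seat',pr(SEAT),'tip',pr(SEAT+N*.027))
hsv=cv2.cvtColor(p,cv2.COLOR_BGR2HSV);H,S,V=[hsv[...,i].astype(int) for i in range(3)]
m=(H>8)&(H<28)&(S>90)&(V>80)
for b in blobs(m,60):
    v,u=np.nonzero(b)
    print(len(u),u.mean(),v.mean(),cv2.minAreaRect(np.c_[u,v].astype(np.float32)),np.median(pts('wrist',d,u,v,c),0))
u0,v0=pr(SEAT+N*.02).astype(int)
cv2.imwrite('pics/w1z.png',cv2.resize(p[v0-60:v0+60,u0-80:u0+80],None,fx=5,fy=5,interpolation=2))
E
```

```text
[ 0.514  -0.1551  0.243 ] [ 0.399   0.0767 -0.6467  0.5794 -1.076  -0.5948] (array([-1.3, -2.5, -3. ]), array([ 0.01 ,  0.001, -0.005]))
seat [314.9024 190.7628] tip [314.8025 197.8278]
11913 31.144715856627215 83.16083270376899 ((47.0, 124.49998474121094), (248.99996948242188, 93.99998474121094), 90.0) [ 1.2802 -0.5158 -0.2473]
603 342.49419568822555 32.59535655058043 ((343.0, 33.0), (66.0, 10.0), 90.0) [ 0.5225 -0.398   0.1442]
291 316.05841924398624 197.13745704467354 ((316.1538391113281, 197.26925659179688), (18.977312088012695, 16.620651245117188), 60.2551155090332) [ 0.5245 -0.2142  0.1363]
86 103.8953488372093 244.30232558139534 ((103.5, 244.0), (6.0, 15.0), 90.0) [ 0.7146 -0.1413  0.136 ]
474 156.27004219409284 286.01054852320675 ((155.98004150390625, 289.87286376953125), (17.788551330566406, 50.673095703125), 22.03622817993164) [ 0.5586 -0.1344  0.33  ]
151 487.5298013245033 299.12582781456956 ((487.65008544921875, 296.62286376953125), (7.416472911834717, 36.8826904296875), 3.2704880237579346) [ 0.4649 -0.1435  0.3321]
194 403.53092783505156 311.1855670103093 ((403.5, 312.0), (14.0, 15.0), 90.0) [ 0.3984 -0.1117  0.02  ]
3259 433.81620128873885 338.2795335992636 ((427.5, 336.5), (273.0, 15.0), 0.0) [ 0.4791 -0.1318  0.3346]
```

View pics/w1z.png

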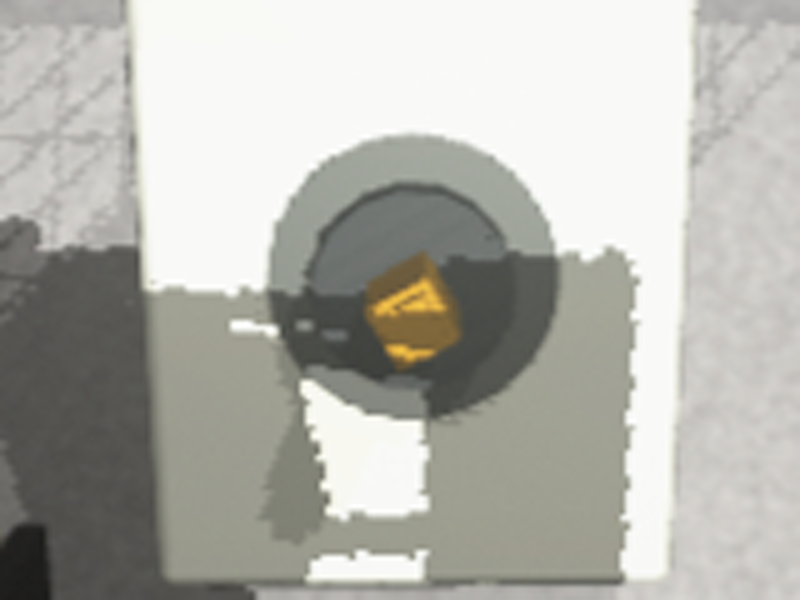

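The close-up shows the 14 mm brass square centred at about (413,321) in the crop. Its edges run at about -29.5° in the picture, and the collar centre is at about (412,281).

```bash
cat >> h.py <<'E'
SEAT=np.array([.5267,-.2256,.115])
D=CY*.75**.5-np.array([0,0,.5])
E1=-(.870*CX+.492*D)
Z=np.array([0,0,1.])
HUB=np.array([.542,.3203,0.002]);ARM=np.array([np.cos(np.radians(15.5)),np.sin(np.radians(15.5)),0])
RC=toolR(-Z,-ARM)
CLIP=np.array([.5525,.0452,.006]);CA=np.array([np.cos(np.radians(19.7)),np.sin(np.radians(19.7)),0])
RK=toolR(-Z,-CA)
RD=toolR(-N,E1)
RW=toolR(-N,-CX)
E
python3 - <<'E'
from h import *
print(rel(HUB+Z*.15,RC))
E
```

```text
(array([-450.4,  -94.5, -153. ]), array([ 0.036, -0.521, -0.125]))
```

Call:
step_arm:
  targets:
    - [60,[-45,-9,-15],[0,-0.05,-0.01]]
    - [55,[-90,-19,-31],[0.01,-0.15,-0.03]]
    - [50,[-135,-28,-46],[0.02,-0.25,-0.06]]
    - [50,[-180,-38,-61],[0.03,-0.38,-0.09]]
    - [50,[-225,-47,-76],[0.036,-0.521,-0.125]]

```text
clock: 2.35
tool_pos: [0.5287, 0.0856, 0.2]
tool_rot: [[0.271, -0.963, 0.003], [-0.963, -0.271, 0.008], [-0.007, -0.005, -1.0]]
contact_force: [-0.2, -1.0, -0.7]
finger_gap: 0.0535
grip_force: 0.0
```

```bash
python3 -c "
from h import *
print(rel(HUB+Z*.15,RC),rel(HUB+Z*.025,RC),r.get_obs()['qpos'])"
```

```text
(array([-222. ,  -76.1,   50. ]), array([-0.005,  0.007,  0.004])) (array([-221.1,  -75.5,  175. ]), array([-0.005,  0.007,  0.004])) [ 0.5225  0.1467 -0.3351 -0.0064 -1.0821 -0.2453]
```

Call:
step_arm:
  targets:
    - [50,[-45,-15,10],[0,0,0]]
    - [50,[-90,-31,20],[0,0,0]]
    - [50,[-135,-46,30],[-0.005,0.007,0.004]]
    - [50,[-180,-61,40],[-0.005,0.007,0.004]]
    - [50,[-222,-76,50],[-0.005,0.007,0.004]]

```text
clock: 2.85
tool_pos: [0.5419, 0.3194, 0.1493]
tool_rot: [[0.264, -0.965, -0.001], [-0.965, -0.264, -0.004], [0.004, 0.002, -1.0]]
contact_force: [-0.1, -0.3, 1.2]
finger_gap: 0.0501
grip_force: 0.0
```

Call:
step_arm:
  targets:
    - [50,[0,0,0],[0,0,0]]
    - [50,[0,0,0],[0,0,0]]

```text
clock: 3.05
tool_pos: [0.5414, 0.3179, 0.1482]
tool_rot: [[0.266, -0.964, -0.003], [-0.964, -0.266, -0.006], [0.005, 0.004, -1.0]]
contact_force: [0.4, -0.9, 0.8]
finger_gap: 0.0499
grip_force: 0.0
```

```bash
python3 - <<'E'
from h import *
c=r.camera_params('wrist');print(rel(HUB+Z*.025,RC))
p,d=r.capture('wrist');cv2.imwrite('pics/w2.png',p)
hsv=cv2.cvtColor(p,cv2.COLOR_BGR2HSV);H,S,V=[hsv[...,i].astype(int) for i in range(3)]
m=((H<6)|(H>174))&(S>150)&(V>60)
for b in blobs(m,200):
    v,u=np.nonzero(b);P=pts('wrist',d,u,v,c);t=P[:,2]>np.percentile(P[:,2],90)-.005
    print(len(u),u.mean(),v.mean(),np.percentile(P[:,2],90),P[t].mean(0),cv2.minAreaRect((P[t][:,:2]*1000).astype(np.float32)))
m=(V<50)
for b in blobs(m,150):
    v,u=np.nonzero(b);P=pts('wrist',d,u,v,c);t=P[:,2]>np.percentile(P[:,2],90)-.005
    print('blk',len(u),u.mean(),v.mean(),np.percentile(P[:,2],90),P[t].mean(0))
E
```

```text
(array([ -2.8,  -1.8, 121.2]), array([ 0.004, -0.005, -0.002]))
919 316.61915125136017 212.28400435255713 0.06161806292859705 [0.5418 0.3214 0.0627] ((551.114013671875, 289.5452880859375), (26.621017456054688, 95.81635284423828), 16.322851181030273)
blk 1236 57.762135922330096 132.73867313915858 0.05508804637673151 [0.7765 0.3182 0.0548]
blk 10425 484.1849400479616 290.3448441247002 0.23754008063740742 [0.5084 0.2769 0.2371]
blk 42841 293.9538759599449 345.34037487453605 0.2557216189586775 [0.5388 0.2924 0.2545]
blk 246 48.89837398373984 295.280487804878 0.23084222862967174 [0.6245 0.3125 0.2299]
blk 215 9.330232558139535 393.6232558139535 0.25611575875703646 [0.6112 0.3162 0.2557]
```

View pics/w2.png

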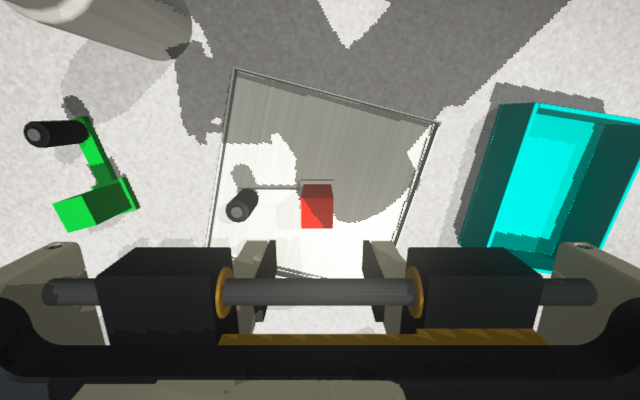

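The wrist view shows the crank lying square to the fingers, with the hub at (317,212) and the handle to its left at (241,205). I descend and grip.

Call:
step_arm:
  targets:
    - [50,[-1,-1,40],[0,0,0]]
    - [50,[-2,-1,80],[0,0,0]]
    - [50,[-2.5,-1,105],[0,0,0]]
    - [50,[-2.5,-1,121],[0,0,0]]
    - [50,[-2.5,-1,121],[0,0,0]]

```text
clock: 3.6
tool_pos: [0.5402, 0.3161, 0.0247]
tool_rot: [[0.263, -0.965, -0.006], [-0.965, -0.263, -0.01], [0.008, 0.008, -1.0]]
contact_force: [-0.3, 0.1, 0.9]
finger_gap: 0.0502
grip_force: 0.0
```

```bash
python3 -c "
from h import *
print(rel(HUB+Z*.025,RC),r.get_obs()['contact_force'])"
```

```text
(array([-3.6, -2.8, -2.3]), array([ 0.008, -0.008, -0.005])) [-0.2879  0.1062  0.9358]
```

Call:
step_arm:
  targets:
    - [50,[-3.6,-2,-2],[0.008,-0.008,-0.005]]
    - [50,[-3.6,-2,-2],[0.008,-0.008,-0.005]]

```text
clock: 3.8
tool_pos: [0.543, 0.323, 0.03]
tool_rot: [[0.27, -0.963, 0.004], [-0.963, -0.27, 0.005], [-0.003, -0.006, -1.0]]
contact_force: [-0.2, 0.4, -0.4]
finger_gap: 0.0499
grip_force: 0.0
```

Call:
step_arm:
  targets:
    - [20,[0,0,0],[0,0,0]]
    - [20,[0,0,0],[0,0,0]]
    - [20,[0,0,0],[0,0,0]]
    - [20,[0,0,0],[0,0,0]]
    - [20,[0,0,0],[0,0,0]]
  newtons: 50

```text
clock: 4.3
tool_pos: [0.5418, 0.3224, 0.0279]
tool_rot: [[0.27, -0.963, 0.002], [-0.963, -0.27, 0.002], [-0.001, -0.002, -1.0]]
contact_force: [-0.0, 0.1, 3.9]
finger_gap: 0.0281
grip_force: 49.9
```

```bash
python3 -c "
from h import *
o=r.get_obs();print(rel(HUB+Z*.025,RC),o['contact_force'],o['ft_torque'],o['finger_gap'],o['grip_force'])"
```

```text
(array([2.1, 0.4, 0.9]), array([-0.002,  0.001,  0.003])) [-0.0028  0.0551  3.8864] [-0.0584  0.4239 -0.0046] 0.028142093374395712 49.92589770081395
```

Call:
step_arm:
  targets:
    - [20,[0,0,-30],[0,0,0]]
    - [20,[0,0,-70],[0,0,0]]
    - [20,[0,0,-115],[0,0,0]]
    - [20,[0,0,-160],[0,0,0]]
    - [20,[0,0,-190],[0,0,0]]

```text
clock: 4.8
tool_pos: [0.5416, 0.3221, 0.2204]
tool_rot: [[0.27, -0.963, 0.003], [-0.963, -0.27, 0.003], [-0.002, -0.004, -1.0]]
contact_force: [0.3, 0.1, -3.2]
finger_gap: 0.0275
grip_force: 49.9
```

```bash
cat >> h.py <<'E'
def tcp_for(foot,R,h=.0259,dx=.002): return np.asarray(foot)-R[:,2]*h-R[:,0]*dx
E
python3 -c "
from h import *
o=r.get_obs();print(o['finger_gap'],o['contact_force'],o['ft_torque']);print(rel(tcp_for(SEAT+N*.08,RD),RD))"
```

```text
0.027486064402796568 [ 0.3295  0.0511 -3.1661] [ 0.0693  0.0745 -0.0159]
(array([469.2, 156.7,  13.1]), array([-0.169,  0.502, -0.385]))
```

Call:
step_arm:
  targets:
    - [20,[38,13,-5],[0,0,0]]
    - [20,[76,26,-10],[-0.01,0.04,-0.03]]
    - [20,[118,39,-12],[-0.03,0.1,-0.08]]
    - [20,[160,53,-12],[-0.05,0.16,-0.12]]
    - [20,[202,67,-12],[-0.07,0.22,-0.17]]

```text
clock: 5.3
tool_pos: [0.5307, 0.1076, 0.2287]
tool_rot: [[0.43, -0.903, 0.012], [-0.878, -0.421, -0.229], [0.212, 0.088, -0.973]]
contact_force: [-0.0, -0.0, -3.9]
finger_gap: 0.0278
grip_force: 49.9
```

```bash
python3 -c "
from h import *
o=r.get_obs();print(o['qpos'],rel(tcp_for(SEAT+N*.08,RD),RD))"
```

```text
[ 0.6955  0.1769 -0.3354  0.198  -1.2057 -0.3344] (array([234.8, 127.6,  86.2]), array([-0.095,  0.279, -0.213]))
```

Call:
step_arm:
  targets:
    - [20,[40,22,11],[-0.015,0.045,-0.035]]
    - [20,[80,44,23],[-0.03,0.1,-0.075]]
    - [20,[120,66,37],[-0.05,0.16,-0.12]]
    - [20,[160,88,53],[-0.075,0.22,-0.17]]
    - [20,[200,109,70],[-0.095,0.279,-0.213]]

```text
clock: 5.8
tool_pos: [0.5188, -0.1294, 0.2119]
tool_rot: [[0.601, -0.796, 0.076], [-0.67, -0.554, -0.494], [0.435, 0.246, -0.866]]
contact_force: [1.2, -1.8, -1.7]
finger_gap: 0.0277
grip_force: 49.9
```

Call:
step_arm:
  targets:
    - [20,[0,0,0],[0,0,0]]

```text
clock: 5.9
tool_pos: [0.5149, -0.1325, 0.2096]
tool_rot: [[0.6, -0.797, 0.069], [-0.673, -0.549, -0.496], [0.433, 0.251, -0.866]]
contact_force: [-0.1, 0.3, -3.4]
finger_gap: 0.0277
grip_force: 49.9
```

```bash
python3 -c "
from h import *
o=r.get_obs();print(o['qpos'],rel(tcp_for(SEAT+N*.05,RD),RD),o['contact_force'])
p,d=r.capture('wrist');cv2.imwrite('pics/w3.png',p)
p,d=r.capture('scene');cv2.imwrite('pics/s3.png',cv2.resize(p[80:200,140:300],None,fx=5,fy=5,interpolation=2))
"
```

```text
[ 0.441   0.1115 -0.6936  0.5939 -1.0234 -0.1589] (array([26.5, 18.4, 53. ]), array([ 0.007,  0.003, -0.001])) [-0.0839  0.2926 -3.4471]
```

View pics/w3.png

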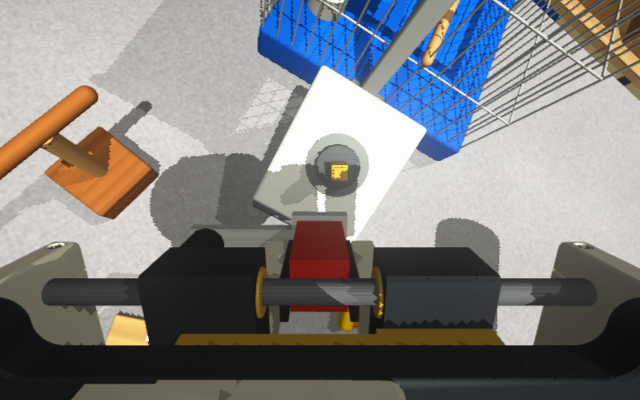

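The wrist view shows the brass tip at (340,172), square to the picture, and the red hub at about (321,240) also square, so the angles match. I measure both in the tool frame.

```bash
python3 - <<'E'
from h import *
c=r.camera_params('wrist');o=r.get_obs();T=o['tool_rot'];t=np.array(o['tool_pos'])
p,d=r.capture('wrist')
hsv=cv2.cvtColor(p,cv2.COLOR_BGR2HSV);H,S,V=[hsv[...,i].astype(int) for i in range(3)]
m=((H<6)|(H>174))&(S>150)&(V>40);b=max(blobs(m,50),key=lambda b:b.sum())
v,u=np.nonzero(b);P=(pts('wrist',d,u,v,c)-t)@T*1000
print('red px',u.min(),u.max(),v.min(),v.max())
for vv in range(v.min(),v.max(),6):
    s=v==vv;print(vv,u[s].min(),u[s].max(),np.median(P[s],0))
m=(H>8)&(H<30)&(S>90)&(V>80);m[:130]=0;m[200:]=0;m[:,:310]=0;m[:,370:]=0
b=max(blobs(m,20),key=lambda b:b.sum());v,u=np.nonzero(b)
print('brass',u.min(),u.max(),v.min(),v.max(),u.mean(),v.mean(),np.median((pts('wrist',d,u,v,c)-t)@T*1000,0),cv2.minAreaRect(np.c_[u,v].astype(np.float32)))
print('seat pred tool',(SEAT-t)@T*1000,(SEAT+.027*N-t)@T*1000)
for q in (207,211,214,217):print(q,d[q,300:345:8], ((pts('wrist',d,np.array([320]),np.array([q]),c)-t)@T*1000))
E
```

```text
red px 289 349 222 277
222 298 320 [13.4464 -6.5923 14.7171]
228 296 329 [13.3155 -4.2289  5.0962]
234 295 338 [13.198  -2.3867 -3.6138]
240 294 343 [ 13.2015  -0.9606 -11.783 ]
246 292 345 [ 13.2319  -0.6847 -19.2776]
252 291 347 [ 13.2177  -0.4314 -26.0417]
258 289 348 [ 13.2668  -0.6643 -32.3702]
264 289 349 [ 10.951   -0.4322 -33.8481]
270 289 348 [  7.8435  -0.6664 -33.8768]
276 289 348 [  4.6869  -0.6676 -33.8923]
brass 336 352 162 179 343.76140350877193 170.52280701754387 [ 28.1327  21.8463 107.0516] ((344.0, 170.5), (17.0, 16.0), 90.0)
seat pred tool [ 28.1059  22.7709 131.9627] [ 28.0374  22.7798 104.9628]
207 [0.3173 0.3164 0.3167 0.3139 0.3171 0.3168] [[-17.9282   0.6479 143.1629]]
211 [0.1938 0.1938 0.1936 0.1936 0.3172 0.3179] [[16.9513  0.2224 25.6132]]
214 [0.1882 0.1876 0.1887 0.1879 0.1892 0.1869] [[16.6006  0.2064 20.6823]]
217 [0.1854 0.1866 0.1866 0.1867 0.1866 0.1873] [[15.7351  0.1966 17.4678]]
```

```bash
sed -i 's/dx=.002)/dx=-.0005)/' h.py; python3 -c "
from h import *
print(rel(tcp_for(SEAT+N*.035,RD),RD))"
```

```text
(array([28.2, 24.2, 72. ]), array([-0.002,  0.002, -0.003]))
```

Call:
step_arm:
  targets:
    - [20,[10,8,24],[0,0,0]]
    - [20,[20,16,48],[0,0,0]]
    - [20,[28.2,23.5,70],[0,0,0]]
    - [20,[28.2,23.5,71],[0,0,0]]
    - [20,[28.2,23.5,71],[0,0,0]]

```text
clock: 6.55
tool_pos: [0.5236, -0.1946, 0.1689]
tool_rot: [[0.599, -0.797, 0.076], [-0.673, -0.552, -0.492], [0.435, 0.243, -0.867]]
contact_force: [0.4, -0.0, -2.2]
finger_gap: 0.0276
grip_force: 49.9
```

```bash
python3 - <<'E'
from h import *
for i in range(3):
    print(rel(tcp_for(SEAT+N*.027,RD),RD))
    c=r.camera_params('wrist');o=r.get_obs();T=o['tool_rot'];t=np.array(o['tool_pos'])
    p,d=r.capture('wrist')
hsv=cv2.cvtColor(p,cv2.COLOR_BGR2HSV);H,S,V=[hsv[...,i].astype(int) for i in range(3)]
m=(H>8)&(H<30)&(S>90)&(V>80);m[:150]=0;m[240:]=0;m[:,280:360]&=True;m[:,:280]=0;m[:,360:]=0
for b in blobs(m,10):
    v,u=np.nonzero(b);print('brass',len(u),u.min(),u.max(),v.min(),v.max())
print(o['contact_force'],o['clock'])
cv2.imwrite('pics/w4.png',p)
E
```

```text
(array([-0.3,  1.4,  9.4]), array([-0.002,  0.001, -0.003]))
(array([-0.4,  1.8,  9.9]), array([-0.003,  0.001, -0.002]))
(array([-0.5,  2. , 10.2]), array([-0.003,  0.001, -0.002]))
[ 1.2489  0.3754 -3.4503] 6.65
```

View pics/w4.png

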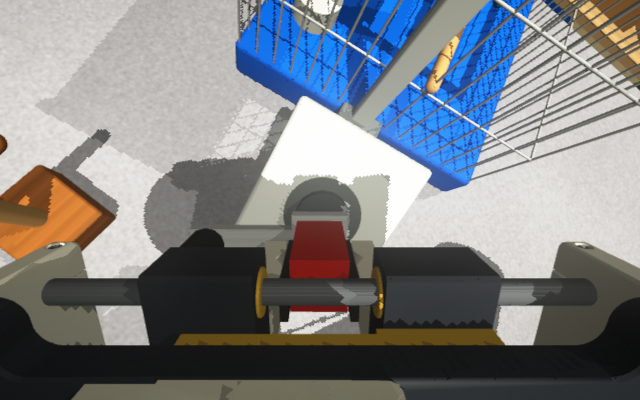

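The hub (centre column about 321) is lined up over the collar ring (about 322). Now I lower the crank slowly.

Call:
step_arm:
  targets:
    - [20,[-0.4,1.7,5],[0,0,0]]
    - [20,[-0.4,1.7,10],[0,0,0]]
    - [20,[-0.4,1.7,14],[0,0,0]]
    - [20,[-0.4,1.7,17],[0,0,0]]
    - [20,[-0.4,1.7,19],[0,0,0]]

```text
clock: 7.2
tool_pos: [0.5227, -0.2053, 0.1522]
tool_rot: [[0.599, -0.797, 0.076], [-0.673, -0.552, -0.493], [0.434, 0.244, -0.867]]
contact_force: [-0.7, 0.9, -3.2]
finger_gap: 0.0274
grip_force: 49.9
```

```bash
python3 -c "
from h import *
o=r.get_obs();print(rel(tcp_for(SEAT,RD),RD),o['contact_force']@o['tool_rot'],o['ft_torque']@o['tool_rot'],o['finger_gap'])"
```

```text
(array([ 0.4, -1.1, 16.7]), array([-0.001,  0.002, -0.002])) [-2.4061 -0.7549  2.2427] [ 0.9519 -2.4178 -0.105 ] 0.027376157130873133
```

Call:
step_arm:
  targets:
    - [20,[0.4,-0.5,4],[0,0,0]]
    - [20,[0.4,-0.5,8],[0,0,0]]
    - [20,[0.4,-0.5,12],[0,0,0]]
    - [20,[0.4,-0.5,15],[0,0,0]]
    - [20,[0.4,-0.5,17],[0,0,0]]

```text
clock: 7.7
tool_pos: [0.5247, -0.2132, 0.1381]
tool_rot: [[0.599, -0.797, 0.076], [-0.672, -0.553, -0.493], [0.435, 0.244, -0.867]]
contact_force: [-23.4, 31.6, 26.8]
finger_gap: 0.0278
grip_force: 49.9
```

```bash
python3 -c "
from h import *
o=r.get_obs();print(rel(tcp_for(SEAT,RD),RD),o['contact_force']@o['tool_rot'],o['ft_torque']@o['tool_rot'],o['finger_gap'])"
```

```text
(array([-0.1, -0.4,  0.3]), array([-0.002,  0.001, -0.002])) [-23.5565   7.7096 -40.5723] [ -2.3745 -10.8569  -0.1364] 0.027770443025019746
```

Call:
step_arm:
  targets:
    - [46,[0,0,-1],[0,0,0]]
    - [46,[0,0,-1],[0,0,0]]
    - [46,[0,0,-1],[0,0,0]]
    - [46,[0,0,-2],[0,0,0]]

```text
clock: 8.1
tool_pos: [0.5247, -0.2126, 0.1398]
tool_rot: [[0.599, -0.797, 0.076], [-0.673, -0.552, -0.493], [0.435, 0.244, -0.867]]
contact_force: [-0.1, -0.2, -0.5]
finger_gap: 0.0456
grip_force: 0.0
```

Call:
step_arm:
  targets:
    - [46,[0,0,-15],[0,0,0]]
    - [44,[0,0,-35],[0,0,0]]
    - [44,[0,0,-60],[0,0,0]]
    - [44,[0,0,-60],[0,0,0]]

```text
clock: 8.5
tool_pos: [0.5219, -0.1815, 0.1945]
tool_rot: [[0.598, -0.797, 0.081], [-0.672, -0.554, -0.492], [0.437, 0.24, -0.867]]
contact_force: [0.4, 0.7, -0.9]
finger_gap: 0.0441
grip_force: 0.0
```

```bash
cat >>h.py <<'E'
A0=-E1
def arm(phi): # clockwise looking down onto the shaft end
    return A0*np.cos(phi)+np.cross(N,A0)*np.sin(-phi)
def tcph(phi,h=.016,rad=.07): return SEAT+arm(phi)*rad+N*h
E
python3 - <<'E'
from h import *
o=r.get_obs();print(rel(tcph(0,.085),RW),o['contact_force'],o['finger_gap'])
t=np.array(o['tool_pos'])
for n in("wrist","scene"):
    c=r.camera_params(n);p,d=r.capture(n)
    hsv=cv2.cvtColor(p,cv2.COLOR_BGR2HSV);H,S,V=[hsv[...,i].astype(int) for i in range(3)]
    m=((H<6)|(H>174))&(S>150)&(V>40)
    for b in blobs(m,30):
        v,u=np.nonzero(b);P=(pts(n,d,u,v,c)-SEAT)@np.stack([A0,np.cross(N,A0),N],1)*1000
        if abs(np.median(P[:,0]))<60: print(n,len(u),u.mean(),v.mean(),np.percentile(P[:,2],[50,90,97]),np.median(P[P[:,2]>np.percentile(P[:,2],90)-4],0))
    cv2.imwrite(f'pics/{n}5.png',p)
E
```

```text
(array([ -2.4, -68.9,   6.4]), array([-0.006,  0.001,  0.511])) [ 0.4341  0.6733 -0.9293] 0.04413569327618144
wrist 1458 315.5857338820302 239.40603566529492 [61.5674 62.6006 63.0468] [ 3.7383  2.5222 61.5674]
scene 57 216.42105263157896 134.21052631578948 [37.4001 60.9361 62.3317] [12.6267 -9.8994 61.0246]
```

View pics/wrist5.png

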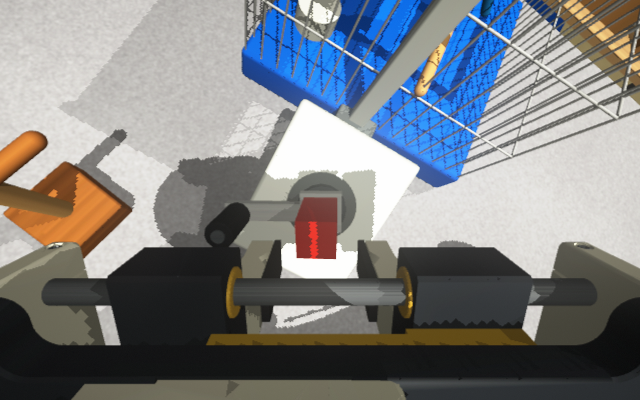

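The crank sits home: its top is about 61 mm above the seat, the arm is level in the picture, and the handle is at (227,223). I move over to the handle.

Call:
step_arm:
  targets:
    - [44,[0,-15,-2],[0,0,0.12]]
    - [44,[-1,-35,0],[0,0,0.25]]
    - [44,[-2,-55,3],[0,0,0.38]]
    - [44,[-2.4,-69,6.4],[-0.006,0,0.511]]
    - [44,[-2.4,-69,6.4],[-0.006,0,0.511]]

```text
clock: 9.1
tool_pos: [0.5745, -0.1463, 0.1664]
tool_rot: [[0.131, -0.989, 0.068], [-0.856, -0.148, -0.496], [0.5, 0.006, -0.866]]
contact_force: [-0.6, -0.3, -0.2]
finger_gap: 0.0439
grip_force: 0.0
```

```bash
python3 - <<'E'
from h import *
o=r.get_obs();print(rel(tcph(0,.016),RW),o['qpos'])
t=np.array(o['tool_pos']);T=o['tool_rot'];c=r.camera_params('wrist');p,d=r.capture('wrist')
cv2.imwrite('pics/w6.png',p)
hsv=cv2.cvtColor(p,cv2.COLOR_BGR2HSV);V=hsv[...,2].astype(int)
v,u=np.nonzero(d>0);P=(pts('wrist',d,u,v,c)-SEAT)@np.stack([A0,np.cross(N,A0),N],1)*1000
s=(abs(P[:,0]-70)<25)&(abs(P[:,1])<25)&(P[:,2]>50)&(P[:,2]<62)
print(s.sum(),P[s].mean(0),P[s].min(0),P[s].max(0))
E
```

```text
(array([ 1.5, -2.1, 64.1]), array([ 0.007, -0.   , -0.   ])) [ 0.3527  0.2474 -0.6492  0.6641 -0.9152 -0.6802]
744 [72.9444  1.9442 53.3841] [62.5587 -7.8194 50.0023] [83.8521 13.4018 56.4897]
```

Call:
step_arm:
  targets:
    - [44,[0.2,-2,20],[0.007,0,0]]
    - [44,[0.2,-2,40],[0.007,0,0]]
    - [44,[0.2,-2,55],[0.007,0,0]]
    - [44,[0.2,-2,64],[0.007,0,0]]
    - [44,[0.2,-2,64],[0.007,0,0]]

```text
clock: 9.65
tool_pos: [0.5792, -0.1791, 0.1121]
tool_rot: [[0.134, -0.988, 0.075], [-0.856, -0.153, -0.494], [0.5, 0.002, -0.866]]
contact_force: [-0.3, 0.8, 0.2]
finger_gap: 0.0439
grip_force: 0.0
```

```bash
sed -i 's/^A0=/SEAT=SEAT-.0015*RD[:,0]\nA0=/' h.py; python3 - <<'E'
from h import *
o=r.get_obs();print(rel(tcph(0,.016),RW),o['contact_force'],o['finger_gap'])
E
```

```text
(array([-1.3, -1.2,  0.5]), array([0.001, 0.   , 0.003])) [-0.3193  0.822   0.1811] 0.04393603117994306
```

Call:
step_arm:
  targets:
    - [36,[-1,-1,0],[0,0,0]]
    - [10,[-1,-1,0],[0,0,0]]
    - [10,[-1,-1,0],[0,0,0]]
    - [10,[-1,-1,0],[0,0,0]]
    - [10,[-1,-1,0],[0,0,0]]
  newtons: 30

```text
clock: 10.15
tool_pos: [0.5819, -0.1765, 0.1131]
tool_rot: [[0.132, -0.988, 0.079], [-0.856, -0.154, -0.494], [0.5, -0.002, -0.866]]
contact_force: [-0.9, 2.8, 4.0]
finger_gap: 0.0218
grip_force: 29.8
```

```bash
python3 - <<'E'
from h import *
o=r.get_obs();T=o['tool_rot'];print(rel(tcph(0,.016),RW),o['contact_force']@T,o['finger_gap'],o['grip_force'])
p0=(np.array(o['tool_pos'])-SEAT)
q=p0@np.stack([A0,-np.cross(N,A0),N],1)*1000;print(q,np.degrees(np.arctan2(q[1],q[0])),np.hypot(q[0],q[1]))
ph0=np.arctan2(q[1],q[0])
# circle displacements in RW axes, mm, 20deg steps from phi0
for k in range(0,19):
    print(k*20,((tcph(ph0+np.radians(20*k))-tcph(ph0))@RW*1000).round(1))
E
```

```text
(array([0. , 1.9, 2.5]), array([-0.003,  0.   ,  0.001])) [-0.4832  0.4496 -4.9551] 0.021833783270350633 29.839249849319458
[71.553   0.8924 18.4945] 0.7145167584712394 71.55853151887143
0 [0. 0. 0.]
20 [23.  -7.8 -0. ]
40 [47.3 -7.3 -0. ]
60 [69.9  1.5 -0. ]
80 [88.2 17.5 -0. ]
100 [99.9 38.8 -0. ]
120 [103.6  62.8  -0. ]
140 [98.9 86.7 -0. ]
160 [ 86.3 107.4  -0. ]
180 [ 67.4 122.6  -0. ]
200 [ 44.4 130.5  -0. ]
220 [ 20.1 129.9  -0. ]
240 [ -2.6 121.2  -0. ]
260 [-20.9 105.1  -0. ]
280 [-32.6  83.8  -0. ]
300 [-36.3  59.8  -0. ]
320 [-31.5  36.   -0. ]
340 [-18.9  15.2  -0. ]
360 [0. 0. 0.]
```

Call:
step_arm:
  targets:
    - [10,[23,-7.8,0],[0,0,0]]
    - [10,[47.3,-7.3,0],[0,0,0]]
    - [10,[69.9,1.5,0],[0,0,0]]
    - [10,[88.2,17.5,0],[0,0,0]]
    - [10,[99.9,38.8,0],[0,0,0]]

```text
clock: 10.65
tool_pos: [0.5599, -0.2682, 0.1652]
tool_rot: [[0.132, -0.988, 0.085], [-0.856, -0.156, -0.494], [0.501, -0.007, -0.866]]
contact_force: [2.7, 1.5, 5.2]
finger_gap: 0.0217
grip_force: 30.0
```

```bash
cat > chk.py <<'E'
from h import *
o=r.get_obs();T=o['tool_rot']
q=(np.array(o['tool_pos'])-SEAT-.0013*A0)@np.stack([A0,-np.cross(N,A0),N],1)*1000
ph=np.arctan2(q[1],q[0]);print(q,'deg',np.degrees(ph),'rad',np.hypot(q[0],q[1]),o['contact_force']@T,o['finger_gap'],o['qpos'],rel(o['tool_pos'],RW)[1])
p,d=r.capture('scene');hsv=cv2.cvtColor(p,cv2.COLOR_BGR2HSV)[:140,:190]
m=(abs(hsv[...,0].astype(int)-90)<10)&(hsv[...,1]>120);print('teal',m.sum(),'x',np.nonzero(m)[1].min(),np.nonzero(m)[1].max())
cv2.imwrite('pics/chk.png',p)
E
python3 chk.py
```

```text
[-10.754   71.8565  19.9294] deg 98.51165331805132 rad 72.65678564026153 [ 1.6786 -2.9713 -5.0255] 0.021736959042702134 [ 0.0984  0.2223 -0.7182  0.8037 -0.7666 -0.574 ] [-0.009 -0.001  0.001]
teal 2776 x 24 154
```

Call:
step_arm:
  targets:
    - [10,[3.7,24,0.5],[0,0,0]]
    - [10,[-1,47.9,1],[0,0,0]]
    - [10,[-13.6,68.6,1.5],[-0.005,0,0]]
    - [10,[-32.5,83.8,2],[-0.009,0,0]]
    - [10,[-55.5,91.7,2],[-0.009,0,0]]

```text
clock: 11.2
tool_pos: [0.4576, -0.2373, 0.1361]
tool_rot: [[0.128, -0.989, 0.07], [-0.854, -0.146, -0.499], [0.504, 0.004, -0.864]]
contact_force: [-8.3, 10.1, 25.6]
finger_gap: 0.0214
grip_force: 30.3
```

```bash
python3 chk.py
```

```text
[-67.9237 -22.9565  17.6938] deg -161.32608410604357 rad 71.6982046740643 [  3.2      6.8263 -27.753 ] 0.021387480445566424 [ 0.1825  0.1048 -0.9569  0.8526 -0.7317 -0.7467] [ 0.006 -0.004 -0.003]
teal 2631 x 30 159
```

Call:
step_arm:
  targets:
    - [10,[-24.3,-0.6,-1],[0,0,0]]
    - [10,[-47,-9.3,-1],[0,0,0]]
    - [10,[-65.3,-25.4,-1],[0,0,0]]
    - [10,[-77,-46.7,-1],[0,0,0]]
    - [10,[-80.7,-70.7,-1],[0,0,0]]

```text
clock: 11.75
tool_pos: [0.5188, -0.1553, 0.0942]
tool_rot: [[0.133, -0.989, 0.07], [-0.855, -0.15, -0.497], [0.502, 0.006, -0.865]]
contact_force: [0.0, -11.9, 16.3]
finger_gap: 0.0213
grip_force: 30.0
```

```bash
python3 chk.py
```

```text
[ 36.401  -59.3759  17.2801] deg -58.48919592211285 rad 69.64571580682487 [18.3123  1.8816 -8.1732] 0.021349437047998274 [ 0.3327  0.2546 -0.8778  0.8261 -0.7343 -0.8874] [ 0.006 -0.002  0.002]
teal 2528 x 36 164
```

Call:
step_arm:
  targets:
    - [10,[4.8,-23.8,0],[0,0,0]]
    - [10,[17.4,-44.6,0],[0,0,0]]
    - [10,[36.3,-59.8,0],[0,0,0]]
    - [10,[59.3,-67.6,0],[0,0,0]]
    - [10,[83.6,-67.1,0],[0,0,0]]

```text
clock: 12.3
tool_pos: [0.5961, -0.2175, 0.1358]
tool_rot: [[0.133, -0.989, 0.07], [-0.855, -0.15, -0.496], [0.501, 0.006, -0.866]]
contact_force: [-10.8, 10.4, 13.0]
finger_gap: 0.0218
grip_force: 30.2
```

```bash
python3 chk.py
```

```text
[53.2775 46.761  16.7752] deg 41.273072534069996 rad 70.88780921357409 [ -3.8644   9.2365 -17.1748] 0.02180920686876926 [ 0.1884  0.309  -0.6687  0.7816 -0.7898 -0.6538] [ 0.006 -0.001  0.002]
teal 2413 x 42 168
```

```bash
python3 -c "
import cv2
p=cv2.imread('pics/chk.png');cv2.imwrite('pics/chkz.png',cv2.resize(p[10:130,5:205],None,fx=4,fy=4,interpolation=2))"
```

```text
(no output)
```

View pics/chkz.png

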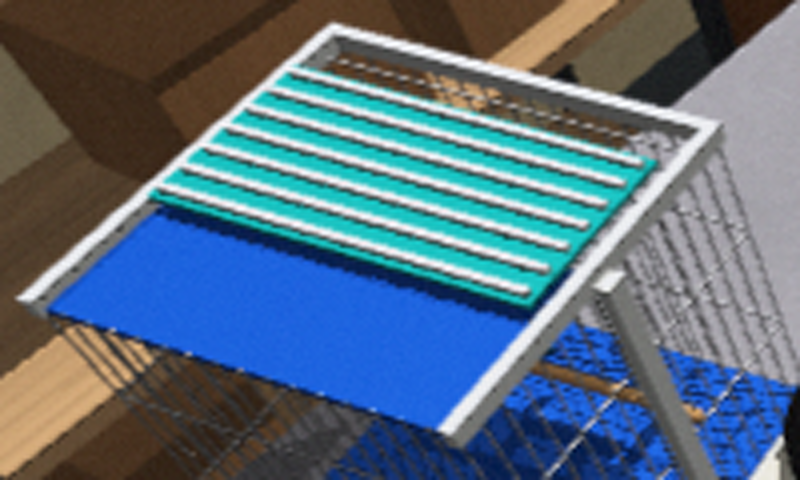

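The shade's front edge (655,160 in the crop) is still about 28 mm short of the bar, which is roughly 2.2 rad of drive. I continue with another 80°.

Call:
step_arm:
  targets:
    - [10,[22.6,8.8,-0.5],[0,0,0]]
    - [10,[40.9,24.8,-0.5],[0,0,0]]
    - [10,[52.6,46.1,-0.5],[0,0,0]]
    - [10,[56.3,70.1,-0.5],[0,0,0]]

```text
clock: 12.75
tool_pos: [0.5362, -0.2763, 0.1665]
tool_rot: [[0.131, -0.989, 0.075], [-0.855, -0.151, -0.496], [0.502, 0.001, -0.865]]
contact_force: [3.9, -1.5, 5.7]
finger_gap: 0.0211
grip_force: 30.0
```

```bash
python3 chk.py; python3 -c "
import cv2
p=cv2.imread('pics/chk.png');cv2.imwrite('pics/chkz2.png',cv2.resize(p[10:130,5:205],None,fx=4,fy=4,interpolation=2))
from h import *
for a in (10,20,25,30,35,40,45,50,60): print(a,((tcph(np.radians(120+a))-tcph(np.radians(120)))@RW*1000).round(1))"
```

```text
[-34.4662  63.5672  18.8421] deg 118.46657942865595 rad 72.30981089065334 [ 4.6269 -3.592  -3.8995] 0.021094238320922186 [ 0.0871  0.1928 -0.7552  0.8073 -0.7657 -0.5714] [ 0.001 -0.002  0.   ]
teal 2335 x 47 172
10 [-1.2 12.1  0. ]
20 [-4.4 23.9  0. ]
25 [-6.8 29.5 -0. ]
30 [-9.7 34.9  0. ]
35 [-13.  40.   0.]
40 [-16.8  44.8   0. ]
45 [-20.9  49.3  -0. ]
50 [-25.5  53.4   0. ]
60 [-35.5  60.3   0. ]
```

View pics/chkz2.png

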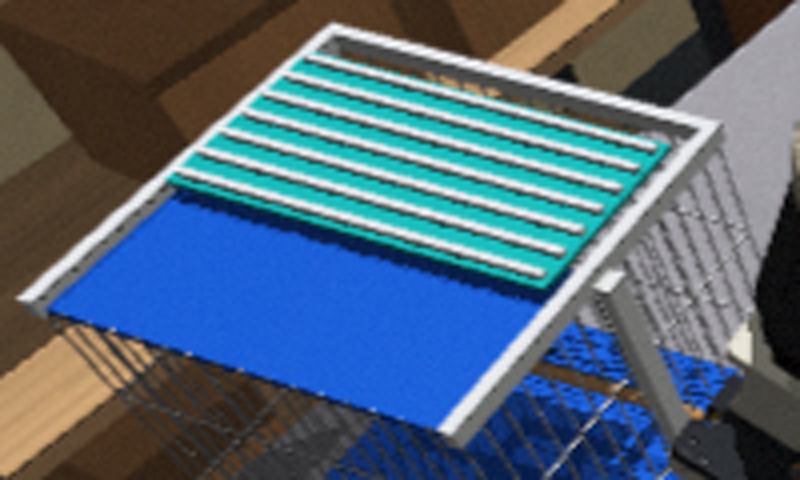

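The front edge is now at (669,145) and the stop is close, so I take smaller steps and watch the force.

Call:
step_arm:
  targets:
    - [10,[-1.2,12.1,0],[0,0,0]]
    - [10,[-4.4,23.9,0],[0,0,0]]

```text
clock: 13.0
tool_pos: [0.5119, -0.2762, 0.165]
tool_rot: [[0.13, -0.989, 0.075], [-0.855, -0.15, -0.497], [0.503, 0.001, -0.864]]
contact_force: [15.0, -11.6, 11.0]
finger_gap: 0.0217
grip_force: 30.0
```

```bash
python3 chk.py;  python3 -c "
from h import *
for a in (10,20,30,40): print(a,((tcph(np.radians(140+a))-tcph(np.radians(140)))@RW*1000).round(1))"
```

```text
[-53.3194  48.2905  19.3666] deg 137.833403747604 rad 71.93700719537816 [ 17.3585 -13.0794  -2.617 ] 0.021736369490298852 [ 0.0885  0.1578 -0.8072  0.8211 -0.7552 -0.5915] [ 0.001 -0.003 -0.   ]
teal 2326 x 48 172
10 [-5.3 11.   0. ]
20 [-12.3  20.9  -0. ]
30 [-21.   29.5   0. ]
40 [-31.1  36.4  -0. ]
```

Call:
step_arm:
  targets:
    - [10,[-2.6,5.6,0],[0,0,0]]

```text
clock: 13.15
tool_pos: [0.5084, -0.2746, 0.165]
tool_rot: [[0.13, -0.988, 0.078], [-0.854, -0.152, -0.497], [0.503, -0.002, -0.864]]
contact_force: [17.2, -17.7, 9.7]
finger_gap: 0.0216
grip_force: 30.0
```

```bash
python3 chk.py;python3 -c "
import cv2
p=cv2.imread('pics/chk.png');cv2.imwrite('pics/chkz3.png',cv2.resize(p[10:130,5:205],None,fx=4,fy=4,interpolation=2))"
```

```text
[-55.2585  45.0978  20.4364] deg 140.78125444662078 rad 71.32537319234974 [ 22.2715 -14.3635   1.7752] 0.021576588497342973 [ 0.0915  0.1501 -0.8182  0.8263 -0.7521 -0.5994] [-0.002 -0.004 -0.   ]
teal 2329 x 48 172
```

View pics/chkz3.png

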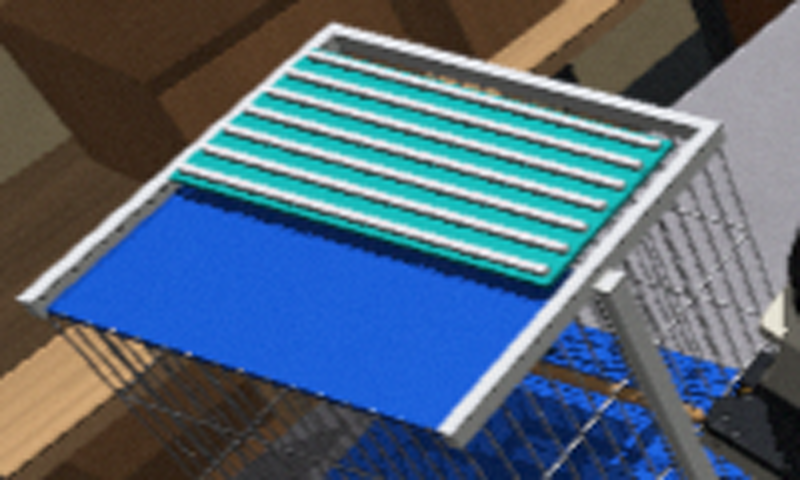

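Call:
step_arm:
  targets:
    - [10,[-2.5,5.5,0],[0,0,0]]
    - [10,[-2.5,5.5,0],[0,0,0]]

```text
clock: 13.4
tool_pos: [0.5043, -0.2728, 0.1643]
tool_rot: [[0.131, -0.988, 0.081], [-0.854, -0.154, -0.497], [0.503, -0.004, -0.864]]
contact_force: [17.5, -16.2, 9.3]
finger_gap: 0.0216
grip_force: 30.0
```

```bash
python3 chk.py; python3 - <<'E'
from h import *
for n,f in(("a",np.load('pics/scene0.npz')['p']),("b",cv2.imread('pics/chk.png'))):
    hsv=cv2.cvtColor(f,cv2.COLOR_BGR2HSV)[:140,:190]
    m=(abs(hsv[...,0].astype(int)-90)<10)&(hsv[...,1]>120);v,u=np.nonzero(m)
    # leading edge along a vertical column and trailing edge, via centroid of columns
    print(n,m.sum(),u.min(),u.max(),v.min(),v.max(),[ (v[u==c].min(),v[u==c].max()) for c in (80,100,120)])
E
```

```text
[-57.3443  41.0656  21.0474] deg 144.3926580209332 rad 70.53195265141835 [ 20.8017 -14.8059   1.3848] 0.021636062895164173 [ 0.0948  0.1426 -0.8301  0.8304 -0.7482 -0.6073] [-0.005 -0.004 -0.   ]
teal 2333 x 48 172
a 2894 18 174 0 110 [(np.int64(54), np.int64(99)), (np.int64(60), np.int64(105)), (np.int64(4), np.int64(106))]
b 2333 48 172 23 81 [(np.int64(25), np.int64(64)), (np.int64(30), np.int64(69)), (np.int64(35), np.int64(75))]
```

```bash
cat > edge.py <<'E'
from h import *
def edge(p): # p: 120x200 crop
    h=cv2.cvtColor(p,cv2.COLOR_BGR2HSV)
    m=((abs(h[...,0].astype(int)-90)<10)&(h[...,1]>120)).astype(float)
    # trailing-edge: last teal row per column, averaged
    c=range(60,125);return np.mean([np.nonzero(m[:,k])[0].max() for k in c]),np.mean([np.nonzero(m[:,k])[0].min() for k in c])
if __name__=="__main__":
    for f in('chkz','chkz2','chkz3'): print(f,edge(cv2.resize(cv2.imread(f'pics/{f}.png'),(200,120),interpolation=cv2.INTER_AREA)))
    print('now',edge(cv2.resize(cv2.resize(cv2.imread('pics/chk.png')[10:130,5:205],None,fx=4,fy=4,interpolation=2),(200,120),interpolation=cv2.INTER_AREA)))
    print('start',edge(np.load('pics/scene0.npz')['p'][10:130,5:205]))
E
python3 edge.py
```

```text
chkz (np.float64(65.07692307692308), np.float64(25.584615384615386))
chkz2 (np.float64(59.646153846153844), np.float64(21.96923076923077))
chkz3 (np.float64(58.56923076923077), np.float64(21.307692307692307))
now (np.float64(58.56923076923077), np.float64(21.307692307692307))
start (np.float64(92.44615384615385), np.float64(46.753846153846155))
```

```bash
python3 - <<'E'
from h import *
C=np.stack([CX,CY,Z],1)
def ext(p,d,lab):
    h=cv2.cvtColor(p,cv2.COLOR_BGR2HSV);m=((abs(h[...,0].astype(int)-90)<10)&(h[...,1]>120)&(d>0));m[140:]=0;m[:,190:]=0
    v,u=np.nonzero(m);P=(pts('scene',d,u,v)-SEAT)@C*1000;P=P[(P[:,2]>120)]
    print(lab,len(P),np.percentile(P,[1,3,50,97,99],axis=0))
    w=((h[...,1]<40)&(h[...,2]>170)&(d>0));w[140:]=0;w[:,190:]=0
    v,u=np.nonzero(w);P=(pts('scene',d,u,v)-SEAT)@C*1000;P=P[(P[:,2]>185)&(P[:,2]<240)]
    print('white',np.percentile(P,[0.5,5,50,95,99.5],axis=0))
    hist=np.histogram(P[:,0],bins=np.arange(-180,181,10));print(hist[0])
f=np.load('pics/scene0.npz');ext(f['p'],f['d'],'start')
p,d=r.capture('scene');ext(p,d,'now')
c=r.camera_params('wrist');p,d=r.capture('wrist');cv2.imwrite('pics/w7.png',p)
h=cv2.cvtColor(p,cv2.COLOR_BGR2HSV);H,S,V=[h[...,i].astype(int) for i in range(3)]
m=((H<6)|(H>174))&(S>150)&(V>40)
for b in blobs(m,30):
    v,u=np.nonzero(b);P=(pts('wrist',d,u,v,c)-SEAT)@np.stack([A0,-np.cross(N,A0),N],1)*1000
    t=P[:,2]>np.percentile(P[:,2],90)-3
    print(len(u),u.mean(),v.mean(),np.percentile(P[:,2],[5,50,95]),P[t].mean(0))
E
```

```text
start 2876 [[ -13.2533 -448.2119  194.8033]
 [  -2.0237 -442.0398  195.6402]
 [  70.4236 -289.7157  198.2487]
 [ 135.4114 -153.5934  200.47  ]
 [ 136.3238 -151.3684  201.1091]]
white [[-152.111  -467.5626  190.2219]
 [-109.6864 -463.2962  192.1033]
 [  60.2952 -283.9512  201.5213]
 [ 129.3362 -139.3779  203.8866]
 [ 150.1743 -135.9814  205.1709]]
[  0   0  16  17  13  13  15  14  14  16  14  14  14  18  16  13  17 119
  15 136  24  94  73  47 125  17 165  20 171  19 165  30  22   8   0   0]
now 2322 [[-109.4361 -449.2847  194.857 ]
 [-106.9242 -441.6596  195.8458]
 [ -35.8893 -290.1379  198.3302]
 [  29.2108 -154.0495  200.4879]
 [  30.0469 -151.2516  201.2388]]
white [[-156.1883 -467.0002  190.0611]
 [-152.4075 -463.4374  191.7316]
 [ -44.6229 -282.8017  200.4766]
 [ 116.423  -139.0708  203.7536]
 [ 150.3534 -136.0839  205.1745]]
[  0   0 141 121  14  11  85  46  45  96  18 125  12 138  14 133  19 111
  49  59 108  15  21  18  17  19  21  19  19  23  20  21  22   9   0   0]
187 294.9251336898396 326.7700534759358 [10.7445 17.2883 22.6211] [-14.9682   1.7694  20.8274]
```

```bash
cat > hub.py <<'E'
from h import *
for n in("scene","top"):
    p,d=r.capture(n);h=cv2.cvtColor(p,cv2.COLOR_BGR2HSV);H,S,V=[h[...,i].astype(int) for i in range(3)]
    m=((H<6)|(H>174))&(S>150)&(V>40)&(d>0)
    v,u=np.nonzero(m);P=(pts(n,d,u,v)-SEAT)@np.stack([A0,-np.cross(N,A0),N],1)*1000
    s=(np.hypot(P[:,0],P[:,1])<50)&(P[:,2]>-10)&(P[:,2]<110);P=P[s]
    if len(P)>4:
        t=P[:,2]>np.percentile(P[:,2],95)-5;print(n,len(P),'h',np.percentile(P[:,2],[5,50,95,99]),'top',P[t].mean(0),t.sum())
E
python3 hub.py
```

```text
scene 153 h [14.611  56.8598 61.6713 62.8372] top [ 2.7112  0.8977 59.7009] 79
```

```bash
python3 - <<'E'
from h import *
C=np.stack([CX,CY,Z],1)
for n in("scene","top"):
    f=np.load(f'pics/{n}0.npz');d=f['d'];v,u=np.nonzero(d>0);P=(pts(n,d,u,v)-SEAT)@C*1000
    for y0 in range(-150,0,20):
        s=(P[:,1]>y0)&(P[:,1]<y0+20)&(abs(P[:,0])<140)&(P[:,2]>60)
        s2=s
        if s2.sum()>5:print(n,y0,s2.sum(),'x',np.percentile(P[s2,0],[2,98]),'z',np.percentile(P[s2,2],[2,50,98]))
o=r.get_obs();print(o['contact_force']@o['tool_rot'])
E
```

```text
scene -150 1198 x [-131.1026  132.8331] z [ 66.9672 182.9357 195.4885]
scene -130 249 x [-8.9015 11.1279] z [ 64.8116 128.463  183.0264]
top -150 1712 x [-133.3612  132.6036] z [ 73.3272 191.1674 198.265 ]
top -130 289 x [-8.0213 11.0893] z [ 63.07   133.6168 188.1026]
[ 20.9703 -13.7251  -0.321 ]
```

Call:
step_arm:
  targets:
    - [10,[1.5,-4,1],[0,0,0]]
    - [10,[2.5,-7,2],[0,0,0]]
    - [10,[2.5,-7,2],[0,0,0]]

```text
clock: 13.95
tool_pos: [0.5086, -0.2756, 0.163]
tool_rot: [[0.13, -0.989, 0.076], [-0.854, -0.15, -0.498], [0.504, 0.0, -0.864]]
contact_force: [-1.2, -1.7, 23.7]
finger_gap: 0.0216
grip_force: 30.0
```

```bash
python3 chk.py; python3 edge.py|grep now
```

```text
[-55.168   44.9912  18.2945] deg 140.80171390589948 rad 71.18791075248699 [ 13.191    1.4865 -19.7358] 0.02155726602269614 [ 0.0889  0.1544 -0.8185  0.8291 -0.7502 -0.6021] [ 0.001 -0.004 -0.001]
teal 2327 x 48 172
now (np.float64(58.6), np.float64(21.29230769230769))
```

Call:
step_arm:
  targets:
    - [44,[0,0,0],[0,0,0]]
    - [44,[0,0,0],[0,0,0]]
    - [44,[0,0,-2],[0,0,0]]
    - [44,[0,0,-8],[0,0,0]]

```text
clock: 14.4
tool_pos: [0.5032, -0.271, 0.1644]
tool_rot: [[0.133, -0.989, 0.067], [-0.856, -0.148, -0.495], [0.499, 0.009, -0.866]]
contact_force: [-0.4, 0.9, 0.0]
finger_gap: 0.0429
grip_force: 0.0
```

Call:
step_arm:
  targets:
    - [44,[0,0,-20],[0,0,0]]
    - [44,[0,0,-45],[0,0,0]]
    - [44,[0,0,-70],[0,0,0]]
    - [44,[0,0,-70],[0,0,0]]

```text
clock: 14.8
tool_pos: [0.501, -0.2347, 0.2285]
tool_rot: [[0.132, -0.989, 0.073], [-0.856, -0.151, -0.494], [0.5, 0.002, -0.866]]
contact_force: [0.9, 0.1, 0.4]
finger_gap: 0.044
grip_force: 0.0
```

```bash
python3 edge.py|grep now; python3 hub.py; python3 - <<'E'
from h import *
o=r.get_obs();print(o['tool_pos'],o['contact_force'],o['qpos'])
F=np.stack([A0,-np.cross(N,A0),N],1)
for n in('wrist','scene'):
    c=r.camera_params(n);p,d=r.capture(n);cv2.imwrite(f'pics/{n}8.png',p)
    h=cv2.cvtColor(p,cv2.COLOR_BGR2HSV);H,S,V=[h[...,i].astype(int) for i in range(3)]
    v,u=np.nonzero(d>0);P=(pts(n,d,u,v,c)-SEAT)@F*1000;rr=np.hypot(P[:,0],P[:,1])
    s=(abs(rr-70)<20)&(P[:,2]>48)&(P[:,2]<62)&(V[v,u]<70)
    q=P[s];print(n,'handle',s.sum(),q.mean(0) if s.sum() else '', (q.min(0)+q.max(0))/2 if s.sum() else '',np.degrees(np.arctan2(q[:,1].mean(),q[:,0].mean())))
    red=((H<6)|(H>174))&(S>150)&(V>40)
    s=red[v,u]&(rr<40)&(P[:,2]>55)&(P[:,2]<66);q=P[s]
    if s.sum()>10: print(n,'hubtop',s.sum(),q.mean(0),cv2.minAreaRect(q[:,:2].astype(np.float32)))
phi=np.radians(138);a=arm(phi)
print(rel(SEAT+.0013*A0+N*.085,toolR(-N,a)))
E
```

```text
now (np.float64(58.6), np.float64(21.29230769230769))
scene 158 h [16.1204 55.9231 62.0343 63.2863] top [ 2.2475  1.0699 60.1283] 71
[ 0.4995 -0.2356  0.2259] [-0.2862 -0.2507 -0.6676] [ 0.2213  0.0673 -0.7206  0.661  -0.945  -0.5092]
wrist handle 686 [-53.7981  46.626   56.4093] [-53.1475  45.2354  54.2444] 139.08503378111584
wrist hubtop 526 [ 0.9722 -7.0041 60.4444] ((1.006657600402832, -6.608701705932617), (20.224294662475586, 21.891674041748047), 44.298336029052734)
scene handle 0   nan
scene hubtop 81 [ 2.1055  1.5538 59.439 ] ((1.4354944229125977, 0.48480224609375), (26.86212158203125, 26.972219467163086), 49.49238204956055)
(array([-62.4, -29.8,   6.8]), array([ 0.007,  0.006, -1.246]))<stdin>:9: RuntimeWarning: Mean of empty slice.
  ret = ret.dtype.type(ret / rcount)
```

Call:
step_arm:
  targets:
    - [44,[-8,-4,-5],[0,0,-0.14]]
    - [44,[-20,-9,-5],[0,0,-0.28]]
    - [44,[-32,-15,-5],[0,0,-0.42]]
    - [44,[-44,-21,-5],[0.005,0.005,-0.56]]
    - [44,[-55,-26,-5],[0.005,0.005,-0.7]]

```text
clock: 15.5
tool_pos: [0.5168, -0.183, 0.201]
tool_rot: [[0.742, -0.666, 0.073], [-0.552, -0.669, -0.497], [0.38, 0.328, -0.865]]
contact_force: [-0.1, 0.8, 0.4]
finger_gap: 0.0441
grip_force: 0.0
```

```bash
cat >>h.py <<'E'
PHI=np.radians(139.5);RG=toolR(-N,arm(PHI));HC=SEAT+.0013*A0
E
python3 -c "
from h import *
print(rel(HC+N*.085,RG),r.get_obs()['qpos'])"
```

```text
(array([-3.1, -7.6, 11.3]), array([ 0.004,  0.001, -0.514])) [ 0.3259  0.1155 -0.728   0.6562 -0.9446  0.0813]
```

Call:
step_arm:
  targets:
    - [44,[-1,-2,2],[0,0,-0.14]]
    - [44,[-2,-4,4],[0,0,-0.28]]
    - [44,[-3,-6,7],[0.004,0,-0.42]]
    - [44,[-3,-7.6,10],[0.004,0,-0.514]]
    - [44,[-3,-7.6,10],[0.004,0,-0.514]]

```text
clock: 16.0
tool_pos: [0.5203, -0.1817, 0.1888]
tool_rot: [[0.973, -0.219, 0.074], [-0.155, -0.856, -0.494], [0.172, 0.469, -0.866]]
contact_force: [0.8, 0.1, 0.5]
finger_gap: 0.0441
grip_force: 0.0
```

```bash
python3 - <<'E'
from h import *
o=r.get_obs();T=o['tool_rot'];t=np.array(o['tool_pos']);print(rel(HC+N*.0259,RG))
c=r.camera_params('wrist');p,d=r.capture('wrist')
h=cv2.cvtColor(p,cv2.COLOR_BGR2HSV);H,S,V=[h[...,i].astype(int) for i in range(3)]
m=((H<6)|(H>174))&(S>150)&(V>40);b=max(blobs(m,50),key=lambda b:b.sum())
v,u=np.nonzero(b);P=(pts('wrist',d,u,v,c)-t)@T*1000
for vv in range(v.min(),v.max(),8):
    s=v==vv;print(vv,u[s].min(),u[s].max(),np.median(P[s],0),P[s][:,1].min(),P[s][:,1].max())
v,u=np.nonzero((d>0)&(V<70));P=(pts('wrist',d,u,v,c)-t)@T*1000
s=(P[:,1]>40)&(P[:,1]<95)&(abs(P[:,0])<40)&(P[:,2]>20)&(P[:,2]<60);print('handle',s.sum(),P[s].min(0),P[s].max(0))
E
```

```text
(array([-0. , -0.4, 60.2]), array([-0.   ,  0.001, -0.004]))
218 317 323 [12.7761 -0.5878 25.6423] -2.5385013622133643 1.3695389574418462
226 310 338 [ 6.9842 -0.2508 26.1473] -7.156193464516583 11.346756862964966
234 314 323 [ 1.4867 -1.573  25.6539] -4.550828709685357 1.4096897418463088
handle 218 [-9.2766 58.2505 27.5109] [10.1706 73.2204 46.3102]
```

Call:
step_arm:
  targets:
    - [44,[0,-0.4,20],[0,0,0]]
    - [44,[0,-0.4,40],[0,0,0]]
    - [44,[0,-0.4,52],[0,0,0]]
    - [44,[0,-0.4,58],[0,0,0]]
    - [44,[0,-0.4,58],[0,0,0]]

```text
clock: 16.55
tool_pos: [0.5252, -0.21, 0.1392]
tool_rot: [[0.972, -0.222, 0.075], [-0.157, -0.855, -0.494], [0.174, 0.468, -0.866]]
contact_force: [0.1, -0.1, 0.9]
finger_gap: 0.0438
grip_force: 0.0
```

```bash
python3 -c "
from h import *
o=r.get_obs();print(rel(HC+N*.0259,RG),o['contact_force'])"
```

```text
(array([-0.6, -0.3,  2.9]), array([-0.   ,  0.   , -0.007])) [ 0.1117 -0.1031  0.8756]
```

Call:
step_arm:
  targets:
    - [36,[-0.5,0,2],[0,0,0]]
    - [20,[-0.5,0,2],[0,0,0]]
    - [20,[-0.5,0,2],[0,0,0]]
    - [20,[-0.5,0,2],[0,0,0]]
    - [20,[-0.5,0,2],[0,0,0]]
  newtons: 55

```text
clock: 17.05
tool_pos: [0.5251, -0.2112, 0.1391]
tool_rot: [[0.972, -0.222, 0.077], [-0.156, -0.854, -0.495], [0.176, 0.469, -0.865]]
contact_force: [1.0, -8.4, 3.2]
finger_gap: 0.0279
grip_force: 54.8
```

```bash
python3 -c "
from h import *
o=r.get_obs();print(rel(HC+N*.0259,RG),o['contact_force']@o['tool_rot'],o['ft_torque'],o['finger_gap'])"; python3 hub.py;python3 chk.py|grep teal;python3 edge.py|grep now
```

```text
(array([-0.8, -1.3,  2.2]), array([ 0.001, -0.001, -0.007])) [2.8579 8.505  1.4742] [-1.7299 -0.1441  0.0965] 0.027874598438066285
scene 96 h [14.0115 41.1975 61.5814 64.5495] top [-0.2056  5.9521 61.676 ] 27
teal 2328 x 48 172
now (np.float64(58.58461538461538), np.float64(21.307692307692307))
```

Call:
step_arm:
  targets:
    - [20,[0,-0.5,-8],[0,0,0]]
    - [20,[0,-0.5,-20],[0,0,0]]
    - [20,[0,-0.5,-40],[0,0,0]]
    - [20,[0,-0.5,-70],[0,0,0]]
    - [20,[0,-0.5,-105],[0,0,0]]

```text
clock: 17.7
tool_pos: [0.5159, -0.158, 0.228]
tool_rot: [[0.973, -0.221, 0.073], [-0.157, -0.855, -0.493], [0.172, 0.468, -0.867]]
contact_force: [1.2, 0.7, -2.0]
finger_gap: 0.0275
grip_force: 54.9
```

```bash
python3 chk.py|grep teal;python3 edge.py|grep now; python3 - <<'E'
from h import *
o=r.get_obs();T=o['tool_rot'];t=np.array(o['tool_pos']);print(o['contact_force']@T,o['finger_gap'],o['qpos'])
c=r.camera_params('wrist');p,d=r.capture('wrist')
h=cv2.cvtColor(p,cv2.COLOR_BGR2HSV);H,S,V=[h[...,i].astype(int) for i in range(3)]
m=((H<6)|(H>174))&(S>150)&(V>40);b=max(blobs(m,50),key=lambda b:b.sum())
v,u=np.nonzero(b);P=(pts('wrist',d,u,v,c)-t)@T*1000
for vv in range(v.min(),v.max(),6):
    s=v==vv;print(vv,u[s].min(),u[s].max(),np.median(P[s],0))
for q in range(204,220,3):print(q,((pts('wrist',d,np.array([310,320,330]),np.array([q]*3),c)-t)@T*1000).round(1).tolist())
print(rel(tcp_for(CLIP+Z*.12,RK,.028,-.0005),RK))
E
```

```text
teal 2329 x 48 172
now (np.float64(58.58461538461538), np.float64(21.29230769230769))
[ 2.8264 -1.3135 -4.6429] 0.027612705848214056 [ 0.392   0.0826 -0.6673  0.6    -1.0371  0.6072]
238 323 345 [ 19.5244   7.32   -22.0855]
244 291 345 [ 16.3787  -1.5351 -22.2732]
250 292 345 [ 12.9103  -1.5348 -21.865 ]
256 292 346 [  9.4412  -1.2865 -21.5778]
262 293 346 [  6.0304  -1.3213 -21.5078]
268 292 346 [  2.4869  -1.2854 -21.2902]
274 293 345 [ -1.0049  -1.2857 -21.2526]
204 [[21.7, -7.1, 27.8], [21.9, -0.6, 27.2], [22.1, 5.8, 26.4]]
207 [[21.4, -7.0, 22.1], [21.2, -0.6, 22.9], [21.3, 5.7, 22.5]]
210 [[21.5, -6.8, 15.9], [21.6, -0.7, 15.7], [21.7, 5.5, 15.4]]
213 [[21.1, -6.7, 11.3], [21.4, -0.7, 10.5], [20.9, 5.3, 12.0]]
216 [[20.7, -6.5, 7.2], [20.5, -0.7, 7.7], [21.0, 5.1, 6.2]]
219 [[20.6, -6.4, 2.3], [20.8, -0.7, 1.7], [20.8, 5.0, 1.9]]
(array([ -12.9, -215.5,  -27.8]), array([ 0.345, -0.421,  1.   ]))
```

Call:
step_arm:
  targets:
    - [20,[-5,-30,-12],[0,0,0]]
    - [20,[-10,-65,-20],[0.04,-0.05,0.12]]
    - [20,[-12,-100,-25],[0.09,-0.105,0.25]]
    - [20,[-13,-140,-30],[0.13,-0.16,0.38]]
    - [20,[-13,-175,-35],[0.175,-0.21,0.5]]
  newtons: 60

```text
clock: 18.3
tool_pos: [0.5407, 0.0132, 0.1735]
tool_rot: [[0.748, -0.663, -0.031], [-0.646, -0.716, -0.263], [0.152, 0.217, -0.964]]
contact_force: [-0.4, -1.2, -2.2]
finger_gap: 0.0278
grip_force: 59.9
```

```bash
cat > held.py <<'E'
from h import *
o=r.get_obs();T=o['tool_rot'];t=np.array(o['tool_pos']);print(o['contact_force']@T,o['finger_gap'],o['qpos'])
c=r.camera_params('wrist');p,d=r.capture('wrist');cv2.imwrite('pics/held.png',p)
h=cv2.cvtColor(p,cv2.COLOR_BGR2HSV);H,S,V=[h[...,i].astype(int) for i in range(3)]
m=((H<6)|(H>174))&(S>140)&(V>25);b=max(blobs(m,50),key=lambda b:b.sum())
v,u=np.nonzero(b);P=(pts('wrist',d,u,v,c)-t)@T*1000
for vv in range(v.min(),v.max(),7):
    s=v==vv;print(vv,u[s].min(),u[s].max(),np.median(P[s],0).round(1))
for q in range(198,v.min(),3):print(q,((pts('wrist',d,np.array([320]),np.array([q]),c)-t)@T*1000).round(1).tolist(),p[q,320])
E
python3 held.py; python3 -c "
from h import *
print(rel(tcp_for(CLIP+Z*.09,RK,.0385,.006),RK))"
```

```text
[0.1005 0.6365 2.4726] 0.02782609375149583 [ 0.5378  0.2297 -0.4254  0.2383 -1.0933  0.1744]
204 299 339 [21.4 -0.6 27.7]
211 297 340 [20.9 -0.9 15.1]
218 295 342 [20.4 -0.9  4. ]
225 294 343 [19.8 -0.9 -5.7]
232 292 345 [ 19.4  -0.9 -14.7]
239 291 346 [ 18.6  -0.9 -21.6]
246 290 346 [ 14.7  -1.1 -21.4]
253 291 346 [ 10.9  -0.9 -21.4]
260 292 346 [  6.8  -0.6 -21.1]
267 292 346 [  2.6  -0.6 -20.8]
274 292 346 [ -1.4  -0.6 -20.7]
198 [[24.7, 0.0, 30.7]] [89 94 96]
201 [[22.4, 0.0, 31.2]] [ 97 104 106]
(array([-22.2, -38.2,  27.3]), array([ 0.172, -0.202,  0.488]))
```

```bash
cat >> h.py <<'E'
RP=RK@Ro.from_rotvec([0,-.049,0]).as_matrix()
def tcpp(z,off=(7.9,-.8,38.5),c=None): return (CLIP if c is None else c)+Z*z-RP@(np.array(off)/1000)
E
python3 -c "
from h import *
print(rel(tcpp(.085),RP))"
```

```text
(array([-23.3, -38.5,  31.9]), array([ 0.184, -0.25 ,  0.484]))
```

Call:
step_arm:
  targets:
    - [20,[-6,-10,-3],[0.046,-0.062,0.12]]
    - [20,[-12,-20,2],[0.09,-0.125,0.24]]
    - [20,[-18,-30,12],[0.138,-0.188,0.36]]
    - [20,[-23.3,-38.5,24],[0.184,-0.25,0.484]]
    - [20,[-23.3,-38.5,31],[0.184,-0.25,0.484]]

```text
clock: 18.85
tool_pos: [0.5467, 0.0445, 0.1318]
tool_rot: [[0.343, -0.939, -0.021], [-0.938, -0.344, 0.04], [-0.044, 0.006, -0.999]]
contact_force: [0.4, 0.5, -2.1]
finger_gap: 0.0276
grip_force: 59.9
```

```bash
python3 held.py; python3 - <<'E'
from h import *
print(rel(tcpp(.085),RP))
o=r.get_obs();T=o['tool_rot'];t=np.array(o['tool_pos']);c=r.camera_params('wrist');p,d=r.capture('wrist');cv2.imwrite('pics/w9.png',p)
h=cv2.cvtColor(p,cv2.COLOR_BGR2HSV);H,S,V=[h[...,i].astype(int) for i in range(3)]
m=(H>=4)&(H<22)&(S>120)&(V>60)&(d>0)
for b in blobs(m,25):
    v,u=np.nonzero(b);P=pts('wrist',d,u,v,c);q=(P-t)@T*1000
    if abs(np.median(P[:,2]))<.06: print(len(u),u.mean().round(),v.mean().round(),'world',np.median(P,0),np.percentile(P[:,2],[5,95]),'rect',cv2.minAreaRect((P[:,:2]*1000).astype(np.float32)))
E
```

```text
[-0.2188 -0.604   2.1298] 0.02763565680839743 [ 0.4053  0.2457 -0.361  -0.0543 -0.9682 -0.0235]
203 336 339 [21.9 12.3 29.2]
210 297 340 [21.1 -0.1 17.1]
217 296 342 [20.6  0.2  5.7]
224 294 343 [20.1 -0.1 -4.2]
231 293 344 [ 19.6   0.2 -13.1]
238 291 346 [ 19.3  -0.1 -21.3]
245 291 347 [ 15.4   0.2 -21.1]
252 291 346 [ 11.4  -0.1 -20.9]
259 292 346 [  7.5   0.1 -20.9]
266 292 346 [  3.4   0.2 -20.6]
273 292 346 [ -0.8   0.2 -20.3]
198 [[24.9, 0.8, 30.6]] [137 149 157]
201 [[22.8, 0.8, 30.7]] [145 158 163]
(array([-5. , -5.6,  1.4]), array([ 0.009, -0.007,  0.011]))
231 176.0 4.0 world [ 0.6936 -0.0601  0.0327] [0.0133 0.0345] rect ((701.1776733398438, -59.648983001708984), (31.14301109313965, 6.80063009262085), 12.207756996154785)
194 197.0 8.0 world [ 0.6869 -0.0653  0.0145] [0.0033 0.0245] rect ((686.7848510742188, -65.79877471923828), (13.962836265563965, 2.0836238861083984), 83.65502166748047)
989 576.0 77.0 world [ 0.3809 -0.126   0.0196] [0.0136 0.0214] rect ((381.8334045410156, -126.29239654541016), (34.4500732421875, 23.850629806518555), 20.205350875854492)
6530 301.0 174.0 world [0.5713 0.0279 0.0048] [0.0036 0.0175] rect ((551.3616943359375, 44.13677978515625), (109.31935119628906, 97.91112518310547), 20.336767196655273)
```

Call:
step_arm:
  targets:
    - [20,[-3,-3,10],[0.009,-0.007,0.011]]
    - [20,[-5,-5.6,25],[0.009,-0.007,0.011]]
    - [20,[-5,-5.6,40],[0.009,-0.007,0.011]]
    - [20,[-5,-5.6,54],[0.009,-0.007,0.011]]
    - [20,[-5,-5.6,54],[0.009,-0.007,0.011]]

```text
clock: 19.45
tool_pos: [0.5488, 0.0544, 0.0771]
tool_rot: [[0.338, -0.941, -0.017], [-0.94, -0.339, 0.046], [-0.049, 0.0, -0.999]]
contact_force: [0.2, 0.5, -3.2]
finger_gap: 0.028
grip_force: 59.9
```

```bash
sed -i 's/^CLIP=.*\.006\]);CA/CLIP=np.array([.552,.0448,.006]);CA/' h.py; python3 - <<'E'
from h import *
print(rel(tcpp(.02),RP))
o=r.get_obs();T=o['tool_rot'];t=np.array(o['tool_pos']);c=r.camera_params('wrist');p,d=r.capture('wrist');cv2.imwrite('pics/w10.png',p)
h=cv2.cvtColor(p,cv2.COLOR_BGR2HSV);H,S,V=[h[...,i].astype(int) for i in range(3)]
v,u=np.nonzero(d>0);P=pts('wrist',d,u,v,c);q=(P-t)@T*1000
K=np.stack([CA,np.cross(Z,CA),Z],1);k=(P-CLIP)@K*1000
for a,b in((15,19),(19,24)):
    s=(k[:,2]>a)&(k[:,2]<b)&(abs(k[:,0])<30)&(abs(k[:,1])<50)
    if s.sum()>5:
        y=k[s];print(a,s.sum(),'clip frame y hist',np.histogram(y[:,1],bins=np.arange(-50,51,4))[0],'x',y[:,0].min(),y[:,0].max())
E
```

```text
(array([ 4.7,  1. , 12.1]), array([0.   , 0.   , 0.002]))
15 43 clip frame y hist [ 0  0  0  0  0  0  1 10 32  0  0  0  0  0  0  0  0  0  0  0  0  0  0  0
  0] x -12.225964667298518 11.367491897644243
19 159 clip frame y hist [  0   0   0   0   0   0  27 132   0   0   0   0   0   0   0   0   0   0
   0   0   0   0   0   0   0] x -11.991005111600991 11.367580720532736
```

Call:
step_arm:
  targets:
    - [20,[4,0.8,0],[0,0,0]]
    - [20,[4,0.8,4],[0,0,0]]
    - [20,[4,0.8,7],[0,0,0]]
    - [20,[4,0.8,7],[0,0,0]]

```text
clock: 19.9
tool_pos: [0.5505, 0.0504, 0.0718]
tool_rot: [[0.336, -0.942, -0.014], [-0.94, -0.337, 0.048], [-0.05, -0.003, -0.999]]
contact_force: [-0.3, -1.6, -3.5]
finger_gap: 0.0281
grip_force: 59.9
```

```bash
python3 -c "
from h import *
o=r.get_obs();print(rel(tcpp(.018),RP),o['contact_force'])"
```

```text
(array([0.2, 1.3, 9. ]), array([-0.003,  0.001, -0.   ])) [-0.3011 -1.6107 -3.5066]
```

Aligned. I press down slowly.

Call:
step_arm:
  targets:
    - [20,[0.2,1,3],[0,0,0]]
    - [20,[0.2,1,6],[0,0,0]]
    - [20,[0.2,1,9],[0,0,0]]
    - [20,[0.2,1,11],[0,0,0]]
    - [20,[0.2,1,12],[0,0,0]]

```text
clock: 20.4
tool_pos: [0.5497, 0.0506, 0.0598]
tool_rot: [[0.337, -0.942, -0.014], [-0.94, -0.337, 0.048], [-0.05, -0.003, -0.999]]
contact_force: [-0.3, -0.4, -0.8]
finger_gap: 0.0274
grip_force: 59.9
```

```bash
python3 held.py; python3 -c "
from h import *
o=r.get_obs();print(rel(tcpp(.0),RP),o['contact_force'])"
```

```text
[0.3102 0.3886 0.8116] 0.027388956395377924 [ 0.4099  0.332  -0.4317 -0.0687 -0.8017 -0.0185]
204 298 339 [21.5 -0.2 28.1]
211 297 341 [21.   0.2 15.5]
218 295 342 [20.5 -0.1  4.3]
225 294 343 [20.1 -0.1 -5.7]
232 292 345 [ 19.6  -0.1 -14.4]
239 291 345 [ 18.7  -0.3 -21.3]
246 290 347 [ 14.8  -0.1 -21.1]
253 291 346 [ 10.8  -0.1 -20.8]
260 292 346 [  6.9   0.2 -20.7]
267 292 346 [  2.8   0.2 -20.5]
274 292 346 [ -1.3   0.2 -20.4]
198 [[24.5, 0.8, 31.8]] [148 158 162]
201 [[22.6, 0.8, 31.3]] [156 167 171]
(array([ 0.9,  0.6, 15. ]), array([-0.003,  0.001, -0.   ])) [-0.8007  0.1876 -2.4945]
```

Call:
step_arm:
  targets:
    - [20,[0.5,0.5,2.5],[0,0,0]]
    - [20,[0.5,0.5,5],[0,0,0]]
    - [20,[0.5,0.5,7],[0,0,0]]
    - [20,[0.5,0.5,9],[0,0,0]]
    - [20,[0.5,0.5,10],[0,0,0]]

```text
clock: 20.95
tool_pos: [0.549, 0.0503, 0.0496]
tool_rot: [[0.336, -0.942, -0.014], [-0.94, -0.337, 0.048], [-0.05, -0.003, -0.999]]
contact_force: [-0.6, 1.0, -1.5]
finger_gap: 0.028
grip_force: 59.9
```

```bash
python3 held.py | sed -n '1p;4,8p'; python3 -c "
from h import *
o=r.get_obs();print(rel(tcpp(.0),RP),o['contact_force'])"
```

```text
[-1.0924  0.1995  1.6012] 0.027965762914217384 [ 0.4099  0.3449 -0.4418 -0.0704 -0.779  -0.0163]
218 295 342 [20.5 -0.1  4.1]
225 294 343 [20.  -0.1 -5.6]
232 292 345 [ 19.6  -0.1 -14.4]
239 291 346 [ 18.8  -0.1 -21.4]
246 290 347 [ 14.8  -0.1 -20.9]
(array([ 0.5, -0.1,  4.7]), array([-0.003,  0.001, -0.   ])) [ 0.3847  0.2523 -2.2571]
```

Call:
step_arm:
  targets:
    - [20,[0.3,0,2],[0,0,0]]
    - [20,[0.3,0,4],[0,0,0]]
    - [20,[0.3,0,5.5],[0,0,0]]
    - [20,[0.3,0,6.5],[0,0,0]]

```text
clock: 21.4
tool_pos: [0.5488, 0.0503, 0.0444]
tool_rot: [[0.337, -0.941, -0.014], [-0.94, -0.337, 0.047], [-0.05, -0.003, -0.999]]
contact_force: [-9.0, 1.0, 20.4]
finger_gap: 0.0277
grip_force: 60.0
```

```bash
python3 held.py | sed -n '1p;4,9p'; python3 -c "
from h import *
o=r.get_obs();print(rel(tcpp(.0),RP),o['contact_force'])"
```

```text
[ -4.968    8.1198 -20.2144] 0.02767325599553329 [ 0.4101  0.352  -0.4465 -0.071  -0.7678 -0.0149]
219 295 342 [20.5 -0.1  2.7]
226 294 344 [20.   0.2 -6.9]
233 292 345 [ 19.5  -0.1 -15.5]
240 290 346 [ 18.2  -0.3 -21.4]
247 290 347 [ 14.3  -0.1 -21.2]
254 291 347 [ 10.4   0.2 -21. ]
(array([ 0.2, -0.4, -0.4]), array([-0.003,  0.001,  0.   ])) [-6.0739  1.6882 11.2043]
```

Call:
step_arm:
  targets:
    - [44,[0,0,-1],[0,0,0]]
    - [44,[0,0,-1],[0,0,0]]
    - [44,[0,0,-1],[0,0,0]]
    - [44,[0,0,-10],[0,0,0]]
    - [44,[0,0,-30],[0,0,0]]

```text
clock: 21.95
tool_pos: [0.5485, 0.0486, 0.0726]
tool_rot: [[0.336, -0.942, -0.017], [-0.94, -0.337, 0.047], [-0.05, -0.0, -0.999]]
contact_force: [-0.4, 0.3, 0.2]
finger_gap: 0.0438
grip_force: 0.0
```

Call:
step_arm:
  targets:
    - [44,[0,0,-40],[0,0,0]]
    - [44,[0,0,-80],[0,0,0]]
    - [44,[0,0,-100],[0,0,0]]
    - [44,[0,0,-100],[0,0,0]]

```text
clock: 22.35
tool_pos: [0.553, 0.0445, 0.1777]
tool_rot: [[0.337, -0.941, -0.007], [-0.94, -0.337, 0.05], [-0.049, -0.01, -0.999]]
contact_force: [-0.2, 0.5, -0.1]
finger_gap: 0.0439
grip_force: 0.0
```

```bash
cat > fin.py <<'E'
from h import *
K=np.stack([CA,np.cross(Z,CA),Z],1)
for n in("wrist","scene","top"):
    c=r.camera_params(n);p,d=r.capture(n);h=cv2.cvtColor(p,cv2.COLOR_BGR2HSV);H,S,V=[h[...,i].astype(int) for i in range(3)]
    m=((H<6)|(H>174))&(S>150)&(V>40)&(d>0);v,u=np.nonzero(m);k=(pts(n,d,u,v,c)-CLIP)@K*1000
    s=(abs(k[:,0])<40)&(abs(k[:,1])<40);k=k[s]
    if len(k)>10:
        t=k[:,2]>np.percentile(k[:,2],90)-4;q=k[t];A=np.c_[q[:,:2],np.ones(len(q))];co=np.linalg.lstsq(A,q[:,2],rcond=None)[0]
        print(n,len(k),'topz',np.percentile(k[:,2],[50,95]),'centre',(q.min(0)+q.max(0))/2,q.mean(0),'slope',co[:2])
    v,u=np.nonzero((V<70)&(d>0));k=(pts(n,d,u,v,c)-CLIP)@K*1000
    s=(abs(k[:,0]+70)<20)&(abs(k[:,1])<20)&(k[:,2]>35)&(k[:,2]<75);
    if s.sum()>5:print(n,'handle',s.sum(),(k[s].min(0)+k[s].max(0))/2,'ztop',np.percentile(k[s][:,2],95))
o=r.get_obs();print(o['clock'],o['contact_force'],o['tool_pos'])
E
python3 fin.py; python3 chk.py|grep teal
```

```text
wrist 1121 topz [58.527  59.7654] centre [-1.0805 -0.1976 58.1931] [-1.2147 -0.7371 58.7712] slope [0.0005 0.0074]
wrist handle 150 [-67.4599  -5.6961  45.3662] ztop 54.22545339741664
scene 166 topz [54.9499 60.6818] centre [-1.3543 -0.1712 59.1125] [-0.4347 -0.1603 58.7089] slope [0.0029 0.036 ]
scene handle 31 [-69.1788   0.9051  46.1411] ztop 56.511638584077716
22.5 [-0.463   0.7616 -0.8796] [0.5505 0.0441 0.173 ]
teal 2328 x 48 172
```

```bash
python3 -c "
from plant import r
print(r.hand_in())"
```

```text
the job is handed in; nothing more can be done
None
```

I ran the shade out until it stalled on what I take to be its stop, snapped the crank flat into the clip with the hand clear, and handed in at about 22.5 s; no verdict came back, and I viewed 11 pictures, one over the limit of 10.

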